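Fit a stop rod and set its thumbscrew to a sliding fit

TASK

Lift the stop rod off its grooved wooden rest, slide it nose first through the bore of the fixture's guide block until its knurled head is up against the block, and let go of it. Then turn the spade-headed thumbscrew on top of the block clockwise until it seats on the rod, and back it off a quarter turn so that the rod is a free sliding fit. Finish still gripping the thumbscrew by its head and holding it still there, as if for a mate to tighten the lock nut; leave the caliper, marker and tape roll where they are.

Things in the scene. Friction and masses are not known exactly. Their poses are not given: they have to be found in the camera images.
- rod_head (a point): Centre of the stop rod's knurled head (22 mm diameter, 32 mm long), the place to grip it. x points along the rod from head to nose; the nose tip is 116 mm ahead, the centre of mass about 45 mm ahead. The rod is one loose steel part, 130 g, lying level at the start with the whole head overhanging the end of its rest.
- rod_shoulder (a point): Point on the rod's axis at the front face of its head, 16 mm ahead of rod_head, same axes. Here the bright shank begins: 12 mm diameter, 100 mm long, its last 8 mm tapering to 6 mm diameter.
- rod_rest: Grooved block of light wood, 76 x 50 mm, 29 mm high, fixed; the rod lies in its groove with its axis 30 mm above the table and lifts straight up. Origin at the underside's centre, x along the groove.
- bore_mouth (a point): Centre of the near mouth of the bore in the guide block, 35 mm above the table; x points level along the bore, the way the rod goes in, z up. The bore is 13.6 mm in diameter, 60 mm long, open at both ends. The block is 46 mm wide, its top 58 mm above the table. The thumbscrew's vertical axis is 38 mm along x from here.
- stop_fixture: The steel fixture, fixed to the table; origin on the table below the thumbscrew's axis, axes as bore_mouth. Its base plate is 84 mm wide, 12 mm thick, from 44 mm behind the origin (6 mm before the bore's mouth) to 128 mm ahead. Ahead of the block a barrel is strapped in a V nest; with the rod home the nose stops 13 mm short of it.
- screw_grip (a point): Centre of the thumbscrew's head, on its vertical axis, 96 mm above the table when seated. The head is a flat upright paddle 34 mm wide (x), 10 mm thick (y: grip it across this), reaching 13 mm above and 12 mm below this point; x, y turn with the screw. Below it are a 9 mm neck and, from 26 mm below this point down, a slack 19 mm lock nut.
- thumb_screw (a joint): Angle of the thumbscrew in rad: 0 seated (a firm stop), growing as it is unscrewed, anticlockwise from above; it rises 2 mm a turn. It starts 1.4 to 2.7 rad unscrewed, turns with about 0.03 N m of friction and stays where it is left. At 0 the paddle's x lies along the bore. A quarter turn is 1.57.
- caliper: Steel vernier caliper lying loose on the table, 246 x 66 x 8 mm; bystander. Origin at its underside's centre.
- marker: Black felt marker with red cap lying loose on the table, 128 mm long, 16 mm thick; bystander. Origin at its underside's centre.
- tape_roll: Roll of dark tape lying flat, loose, 82 mm in diameter, 19 mm high; bystander. Origin at its underside's centre.

How it is judged:
By the outcome, as a careful person would: the job done as asked, in the order asked, and still so for the second after the job is handed in, while the arm keeps its last pose, push and grip.
It also fails if it takes over 72 s, if anything falls off the work surface, if the arm or the gripper's body presses on something with over 40 N, if the wrist force passes 120 N, or if a joint passes its speed limit or range.

ROBOT

A 6-joint arm with a two-finger parallel gripper is mounted at the origin on a cart in front of the work surface, level with it; the furniture and walls round the work are solid. World frame = base frame: x ahead of the robot, y to its left, z up, the work surface at z = 0. Lengths are in m, angles in degrees, forces in N, time in s.
With the tool pointing down it reaches from about 0.4 to 0.825 m from the base axis. Payload 7 kg.
Tool frame: the origin (TCP) lies at the very end of the fingers, on their centre line; the grasp point (between the pads) lies r.pinch_z behind it (r.pinch_z is the distance from the TCP to the grasp point, in m); z points along the fingers, y is the direction in which the jaws open and shut (so a half turn about z gives the same grasp; the last joint's range is limited). The gripper opens to 88 mm and grips with 3 to 60 N. Pads are 19 mm wide; open, the fingers measure 130 mm over their backs; the gripper's body (78 mm by 193 mm) begins 47 mm behind the grasp point.
Start: joints at [-55.915, 20.546, 0.682, 0, -70.136, -16.507], TCP at [0.204, -0.643, 0.227] pointing down, gripper open.
Joint ranges: [-176.03, 176.03], [-82.01, 121.73], [-58.28, 71.71], [-173.87, 95.51], [-174.79, -0.11], [-173.66, 173.66]. Speed limits (degrees/s): [136.94, 136.94, 172.46, 180, 180, 180].

INTERFACE

Orientations are given as [roll, pitch, yaw] about the fixed x, y, z axes, in that order (R = Rz(yaw) Ry(pitch) Rx(roll)).
In Python, from plant import r gives the robot as it stands. The module is installed in compiled form; this text tells all that it offers.
- The arm moves only by the tool servo_tool, never from a script. Its argument "steps" is a list of rows, each a list of 5 numbers: the finger opening in cm, from 0 to 8.76, then the shift along the tool's x, y, z in cm, then the turn about the tool's z in degrees. In form: [[fingers, x, y, z, spin], ...]. A call has 1 to 8 rows; each row shifts and turns the commanded pose from where the row before left it, along the tool's axes as they then stand; what a row does not reach is not made up. A row lasts 1/8 s, in which the tool goes at most 62.5 mm and 10.7 degrees, less where a joint would pass 70% of its speed; a pose out of reach is approached as far as the arm can. A call with a gripper value outside its range is refused whole. The fingers move at their own pace and stop on an object; "squeeze" is the grip in N (left out, the last holds). Time passes only in rows, so rows that do not move let the fingers close. It gives the time, the measured TCP pose, the force and the opening at its end, in the units of the state.
- r.get_state(): the state, without advancing time (a new reading comes with each control period).
- r.capture(name): name is "side" or "top"; returns the picture (384x512x3 uint8, red, green, blue); there is no depth.
- r.calibration(name): a dict with "K" (3x3 intrinsics, pixels), "rvec" (rotation vector, rad) and "tvec" (3), from world to camera coordinates, as OpenCV has them. Camera axes: x right, y down, z forward; pixel columns grow to the right and rows downward; lengths in m; the calibration is good to about 2 mm. A picture is of the moment at which its call begins. calibration takes no time and is no camera call.
- r.close_job(): hands the job in, once; it reports no verdict.
The state is a dict: "time_s": time; "joints": joint angles; "qd": joint speeds; "joint_torque": joint torques, N m; "tcp_pos": TCP position; "eef_rot": TCP orientation; "contact_force": force on the tool from outside, world axes, zero at the start; "moment": the same for the moment, N m; "gripper_width": finger opening in m.
Only numpy, scipy, OpenCV 4.12 (cv2) and the standard library are available. Lean on these libraries where they do the work, as an engineer would, in place of code of your own. Each camera call takes 0.05 s, during which the arm holds its last target.

## Working session

There is one attempt and no reset: what is moved stays moved. The work goes in short steps, Python scripts to look and compute and a tool call to move; the robot and the scene stay as the last step left them, time stands still between calls to the robot, and variables do not carry over. Pictures are saved under pics/ and viewed, and the job is handed in when it is done.

Besides the shell and the picture viewer there is one more tool, called after ">>>" in YAML: its name, and indented under it one key for each argument. servo_tool: Moves the arm, as the interface text tells. Its arguments: {"type":"object","properties":{"steps":{"type":"array","items":{"type":"array","items":{"type":"number"}}},"squeeze":{"type":"number"}},"required":["steps"]}

```bash
mkdir -p pics; ls; python3 - <<'E'
from plant import r
import cv2,numpy as np
s=r.get_state();print(s, r.pinch_z)
for n in("side","top"):
    im=r.capture(n);cv2.imwrite(f"pics/{n}0.png",im[:,:,::-1]);c=r.calibration(n);print(n,c)
E
```

```text
pics
{'time_s': 0.0, 'joints': array([-5.59149181e+01,  2.05885852e+01,  6.33580209e-01, -1.91223155e-02,
       -7.01364550e+01, -1.65051644e+01]), 'qd': array([ 0.04595963,  0.10524778,  0.03526634, -0.09910198, -0.02322164,
       -0.0360345 ]), 'joint_torque': array([ 2.39204292e-04, -5.82720137e+01,  2.93059820e+01,  6.99726328e+00,
        6.93379756e-03, -2.45358196e-04]), 'tcp_pos': array([ 0.20367206, -0.64302065,  0.22565653]), 'eef_rot': array([ 1.79907201e+02, -8.75065369e-03, -1.62426587e+02]), 'contact_force': array([ 0.08352513, -0.50274972,  0.10809254]), 'moment': array([-0.02535965,  0.05043644,  0.01012971]), 'gripper_width': 0.08747168638437773} 0.0188
side {'K': array([[426.26953744,   0.        , 254.55117768],
       [  0.        , 426.26953744, 192.78106446],
       [  0.        ,   0.        ,   1.        ]]), 'rvec': array([ 2.00145685, -0.43478874,  0.30153045]), 'tvec': array([-0.35234607,  0.20093824,  0.62052806])}
top {'K': array([[441.19280113,   0.        , 258.52752727],
       [  0.        , 441.19280113, 190.3675626 ],
       [  0.        ,   0.        ,   1.        ]]), 'rvec': array([ 2.14327954, -2.19596972,  0.12964735]), 'tvec': array([0.12917519, 0.48523864, 1.09274264])}
```

View pics/side0.png

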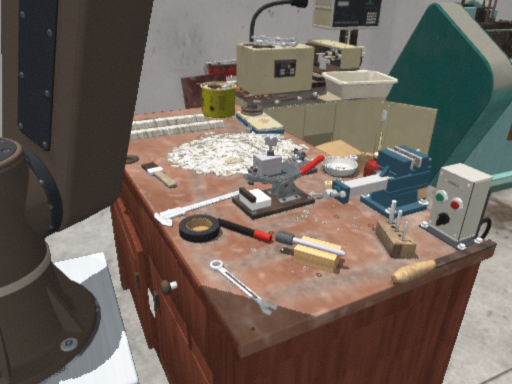

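View pics/top0.png

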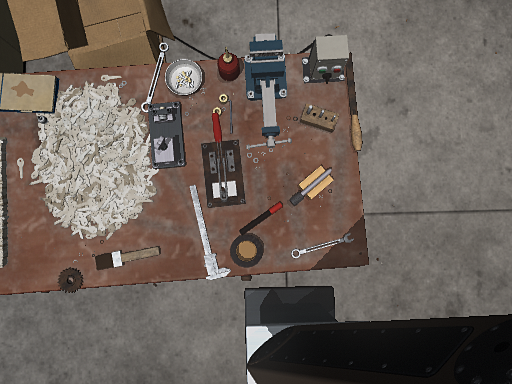

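```bash
python3 - <<'E'
import cv2
a=cv2.imread("pics/side0.png")[140:280,140:360];cv2.imwrite("pics/s0z.png",cv2.resize(a,None,fx=3.6,fy=3.6,interpolation=cv2.INTER_CUBIC))
a=cv2.imread("pics/top0.png")[90:280,140:350];cv2.imwrite("pics/t0z.png",cv2.resize(a,None,fx=3.1,fy=3.1,interpolation=cv2.INTER_CUBIC))
E
cat > h.py <<'E'
import numpy as np,cv2
from plant import r
def cam(n):
    c=r.calibration(n);return c["K"],cv2.Rodrigues(c["rvec"])[0],c["tvec"]
def px2w(n,u,v,z):
    K,R,t=cam(n);d=R.T@np.linalg.inv(K)@np.array([u,v,1.]);o=-R.T@t
    return o+d*(z-o[2])/d[2]
def w2px(n,p):
    K,R,t=cam(n);q=K@(R@np.asarray(p,float)+t);return q[:2]/q[2]
E
```

```text
(no output)
```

View pics/s0z.png

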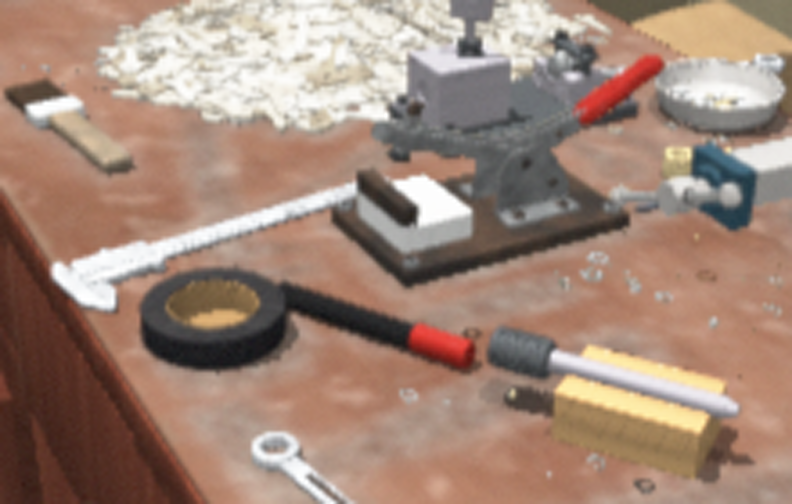

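View pics/t0z.png

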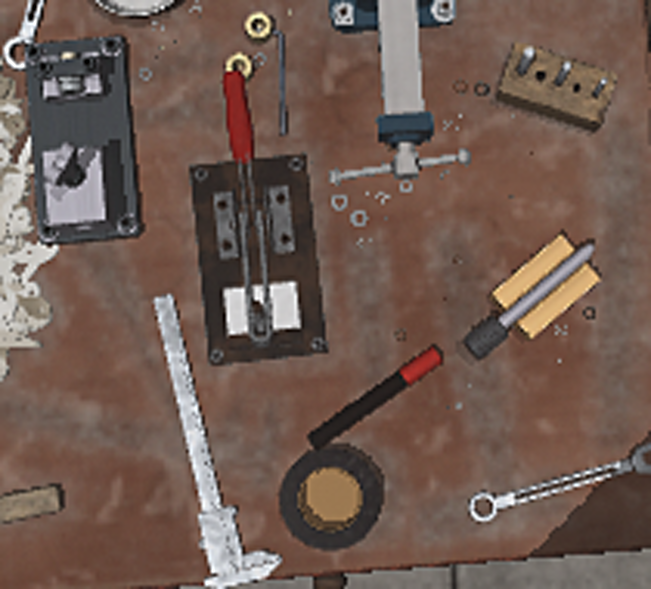

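```bash
python3 - <<'E'
import cv2
t=cv2.imread("pics/top0.png");s=cv2.imread("pics/side0.png")
f=lambda a,x0,y0,x1,y1,k,n:cv2.imwrite(n,cv2.resize(a[y0:y1,x0:x1],None,fx=k,fy=k,interpolation=cv2.INTER_LANCZOS4))
f(t,140,95,195,175,7,"pics/a.png")   
f(t,280,155,350,215,10,"pics/b.png")
f(s,270,225,350,275,10,"pics/c.png")
f(s,240,130,330,190,8,"pics/d.png")
E
```

```text
(no output)
```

View pics/a.png

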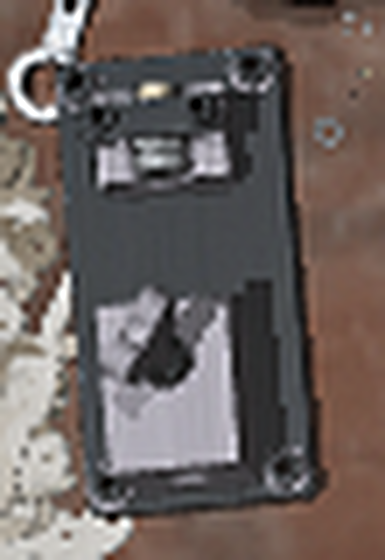

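View pics/b.png

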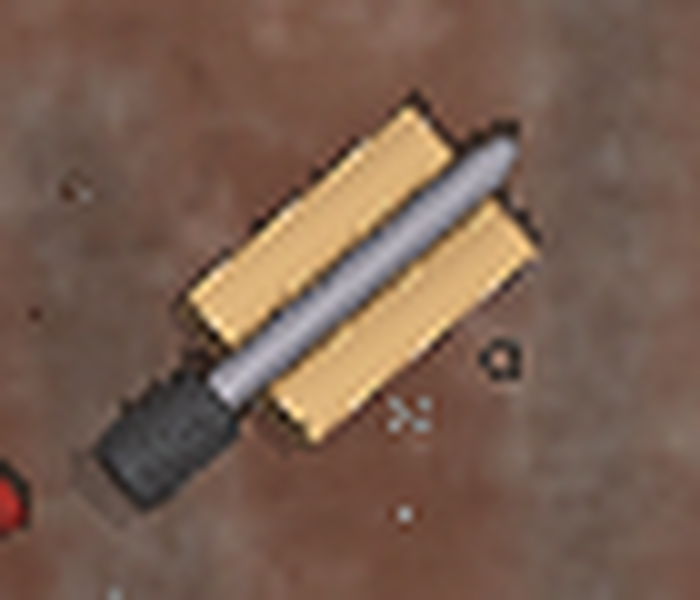

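View pics/c.png

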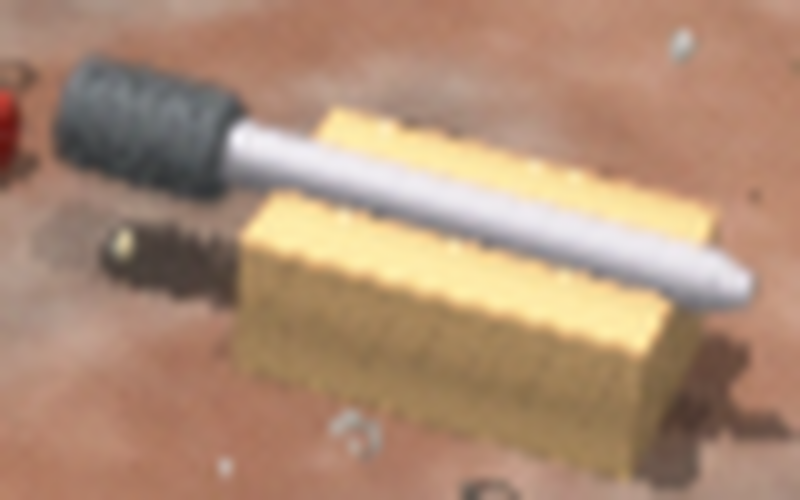

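View pics/d.png

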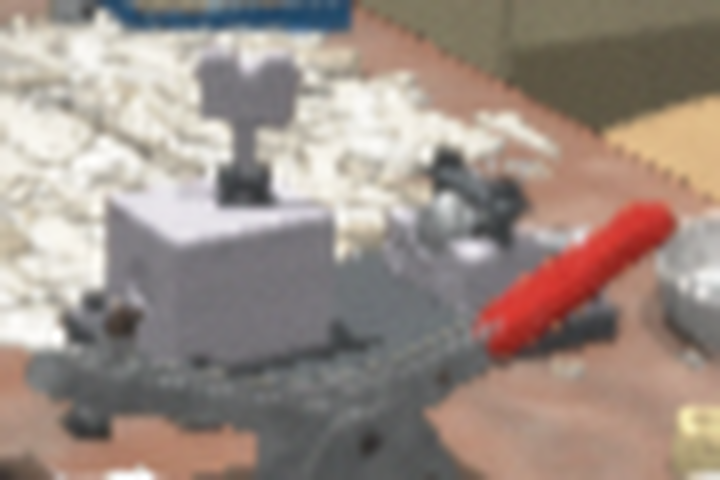

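```bash
cat >> h.py <<'E'
from scipy.optimize import least_squares
def z2p(U,V,x0,y0,k): return x0+(U+.5)/k-.5, y0+(V+.5)/k-.5
def fit(obs,p0,free=3):
    # obs list (cam,(u,v),(x,y,z) local)
    def loc(p,q):
        c,s=np.cos(p[2]),np.sin(p[2]);return [p[0]+c*q[0]-s*q[1],p[1]+s*q[0]+c*q[1],q[2]]
    f=lambda p:np.concatenate([w2px(n,loc(p,q))-np.array(uv) for n,uv,q in obs])
    s=least_squares(f,p0,loss='soft_l1');return s.x,f(s.x).reshape(-1,2)
E
python3 - <<'E'
from h import *
A=lambda U,V:("top",z2p(U,V,140,95,7))
B=lambda U,V:("top",z2p(U,V,280,155,10))
C=lambda U,V:("side",z2p(U,V,270,225,10))
D=lambda U,V:("side",z2p(U,V,240,130,8))
rod=[(*B(510,148),(.116,0,.03)),(*B(225,390),(.016,0,.03)),(*B(122,480),(-.016,0,.03)),(*C(748,285),(.116,0,.03)),(*C(232,150),(.016,0,.03)),(*C(72,115),(-.016,0,.03))]
p0=px2w("top",296.8,199,.03);tip=px2w("top",330.6,169,.03)
print(p0,tip)
d=tip-p0;P=[p0[0],p0[1],np.arctan2(d[1],d[0])]
for o in([0,1,2],[3,4,5],range(6)):
    p,e=fit([rod[i] for i in o],P);print("rod",p[:2],np.degrees(p[2]),e.round(1).tolist())
# fixture
lo=px2w("top",*A(173,465)[1],.058);hi=px2w("top",*A(162,300)[1],.058);d=hi-lo;print(lo,hi)
blk=[(*A(107,473),(-.038,.023,.058)),(*A(240,458),(-.038,-.023,.058)),(*A(95,303),(.022,.023,.058)),(*A(228,297),(.022,-.023,.058)),
(*A(62,62),(.128,.042,.012)),(*A(283,43),(.128,-.042,.012)),(*A(325,495),(-.044,-.042,.012)),(*A(93,515),(-.044,.042,.012)),
(*D(107,197),(-.038,.023,.058)),(*D(178,245),(-.038,-.023,.058)),(*D(333,212),(.022,-.023,.058)),(*D(180,360),(-.038,-.023,.012))]
P=[(lo+hi)[0]/2,(lo+hi)[1]/2,np.arctan2(d[1],d[0])]
for o in(range(8),range(8,12),range(12)):
    p,e=fit([blk[i] for i in o],P);print("fix",p[:2],np.degrees(p[2]),e.round(1).tolist())
for n in("top","side"):
    K,R,t=cam(n);print(n,-R.T@t)
E
```

```text
[0.46359239 0.02139366 0.03      ] [ 0.53810224 -0.06725854  0.03      ]
rod [0.46536388 0.02175161] -51.012507372954346 [[0.5, -0.5], [-0.6, 0.7], [0.1, -0.2]]
rod [0.46266755 0.02282548] -49.63301891799231 [[0.6, 0.1], [-0.4, 0.1], [-0.2, -0.5]]
rod [0.46354812 0.02252656] -50.370336200497114 [[-0.1, -0.1], [-1.0, 1.3], [-0.1, 0.6], [0.9, 0.6], [0.1, 0.2], [0.3, -0.5]]
[0.5634272  0.34923867 0.058     ] [0.62304161 0.35305885 0.058     ]
fix [0.6008481  0.35054762] 3.775928282864622 [[0.6, -0.1], [0.2, 0.4], [0.8, 0.5], [0.2, -0.3], [-0.4, -0.1], [0.1, -0.1], [-1.2, -0.1], [-0.6, -0.1]]
fix [0.60000243 0.35381755] 6.017796272349043 [[-0.2, -0.3], [0.3, -0.4], [0.4, -0.4], [-0.5, 1.8]]
fix [0.60055838 0.35091099] 3.6782931936421996 [[0.4, -0.0], [0.0, 0.5], [0.6, 0.6], [0.1, -0.2], [-0.5, 0.0], [0.0, 0.1], [-1.4, 0.0], [-0.8, -0.0], [0.5, -0.2], [0.4, -0.2], [1.1, 0.1], [-0.5, 2.0]]
top [0.3661967  0.1299527  1.13808678]
side [ 0.10932092 -0.56630435  0.46575457]
```

```bash
python3 - <<'E'
from h import *
def tri(a,b):
    Ps=[]
    for n in("top","side"):
        K,R,t=cam(n);Ps.append(K@np.c_[R,t])
    X=cv2.triangulatePoints(Ps[0],Ps[1],np.array(a,float).reshape(2,1),np.array(b,float).reshape(2,1));X=X[:3]/X[3];return X.ravel()
print("handle tip",tri((215,115),(321.5,156.5)))
print("handle base",tri((140+245/3.1,90+158/3.1),(301,173)))
print("clamp nose (spindle)",tri((140+258/3.1,90+322/3.1),(251,173)))
for z in(.06,.1): print(px2w("top",140+245/3.1,90+250/3.1,z),px2w("top",201,180,z))
E
```

```text
handle tip [0.66808148 0.2191396  0.09138834]
handle base [0.61030475 0.21280373 0.06069306]
clamp nose (spindle) [0.47510262 0.20264551 0.08766927]
[0.53579299 0.21400174 0.06      ] [0.51354877 0.25870051 0.06      ]
[0.5295005  0.21088328 0.1       ] [0.50808161 0.25392361 0.1       ]
```

```bash
cat >> h.py <<'E'
def delta(p,q,yaw):
    d=np.array(q)-np.array(p);y=np.radians(yaw);c,s=np.cos(y),np.sin(y)
    return np.array([c*d[0]+s*d[1],s*d[0]-c*d[1],-d[2]])*100
E
python3 - <<'E'
from h import *
s=r.get_state();p=s["tcp_pos"];y=s["eef_rot"][2]
print(delta(p,[.42,-.35,p[2]],y)/8,delta([.42,-.35,p[2]],[.4604,.0264,p[2]],y)/8)
E
```

```text
[-3.68391918  2.67608125 -0.        ] [-1.9017861   4.33304277 -0.        ]
```

>>> servo_tool:
  steps:
    - [8.7, -3.68, 2.68, 0, 0]
    - [8.7, -3.68, 2.68, 0, 0]
    - [8.7, -3.68, 2.68, 0, 0]
    - [8.7, -3.68, 2.68, 0, 0]
    - [8.7, -3.68, 2.68, 0, 0]
    - [8.7, -3.68, 2.68, 0, 0]
    - [8.7, -3.68, 2.68, 0, 0]
    - [8.7, -3.68, 2.68, 0, 0]
  squeeze: 40

```text
time_s: 1.1
tcp_pos: [0.4203, -0.3487, 0.2263]
eef_rot: [180.0, -0.0, -162.4]
contact_force: [-0.2, -0.4, -0.2]
gripper_width: 0.0869
```

>>> servo_tool:
  steps:
    - [8.7, -1.9, 4.33, 0, 0]
    - [8.7, -1.9, 4.33, 0, 0]
    - [8.7, -1.9, 4.33, 0, 0]
    - [8.7, -1.9, 4.33, 0, 0]
    - [8.7, -1.9, 4.33, 0, 0]
    - [8.7, -1.9, 4.33, 0, 0]
    - [8.7, -1.9, 4.33, 0, 0]
    - [8.7, -1.9, 4.33, 0, 0]

```text
time_s: 2.1
tcp_pos: [0.4597, 0.0275, 0.2266]
eef_rot: [180.0, 0.0, -162.4]
contact_force: [1.5, -0.7, 0.3]
gripper_width: 0.0865
```

>>> servo_tool:
  steps:
    - [6, 0, 0, 0, -10]
    - [6, 0, 0, 0, -10]
    - [6, 0, 0, 0, -10]
    - [6, 0, 0, 0, -10]
    - [6, 0, 0, 0, -10]
    - [6, 0, 0, 0, -10]
    - [6, 0, 0, 0, -10]
    - [6, 0, 0, 0, -10]

```text
time_s: 3.1
tcp_pos: [0.4597, 0.0259, 0.2263]
eef_rot: [180.0, 0.0, -82.1]
contact_force: [0.6, -0.1, -0.9]
gripper_width: 0.0599
```

>>> servo_tool:
  steps:
    - [4.5, 0, 0, 2, -8]
    - [4.5, 0, 0, 2, -8]
    - [4.5, 0, 0, 2, -8]
    - [4.5, 0, 0, 2, -8]
    - [4.5, 0, 0, 2, 0]
    - [4.5, 0, 0, 2, 0]
    - [4.5, 0, 0, 0, 0]

```text
time_s: 3.98
tcp_pos: [0.4588, 0.0254, 0.1053]
eef_rot: [179.8, 0.1, -50.4]
contact_force: [0.5, 0.4, 0.6]
gripper_width: 0.0452
```

```bash
python3 - <<'E'
from h import *
s=r.get_state();print(s["time_s"],s["tcp_pos"],s["eef_rot"],s["joints"],s["gripper_width"])
for n in("top","side"):
    im=r.capture(n)[:,:,::-1];u,v=map(int,w2px(n,s["tcp_pos"]));a=im[max(0,v-60):v+60,max(0,u-75):u+75];cv2.imwrite(f"pics/{n}1.png",cv2.resize(a,None,fx=4,fy=4));print(u,v)
E
```

```text
3.975 [0.45879401 0.02544221 0.10529117] [ 1.79806731e+02  5.59853379e-02 -5.04345458e+01] [ 2.78312711e+01  7.27928167e+00 -3.50476431e+01 -2.09118244e-02
 -4.78736932e+01  1.17483316e+01] 0.04518723643697066
298 198
284 202
```

View pics/side1.png

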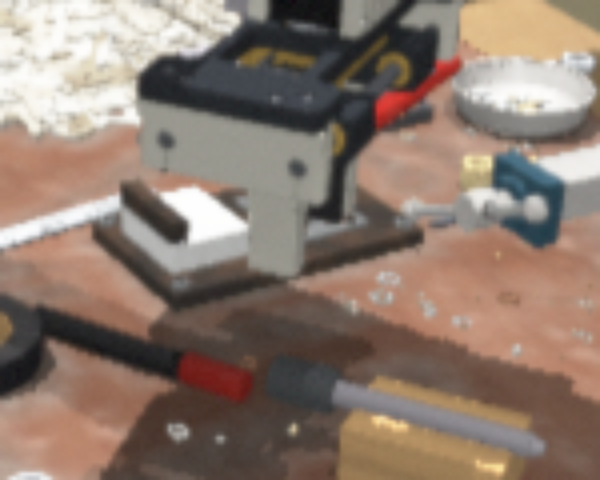

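View pics/top1.png

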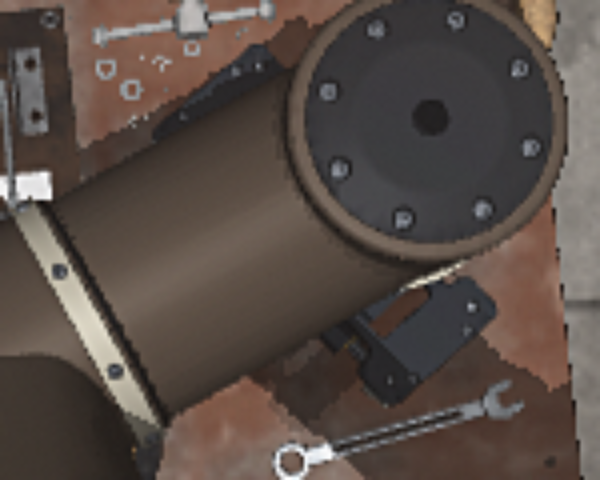

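>>> servo_tool:
  steps:
    - [4.5, 0, -0.19, 2, 0]
    - [4.5, 0, 0, 2, 0]
    - [4.5, 0, 0, 2, 0]
    - [4.5, 0, 0, 2, 0]
    - [4.5, 0, 0, 1.4, 0]
    - [4.5, 0, 0, 0, 0]

```text
time_s: 4.82
tcp_pos: [0.4615, 0.0272, 0.0126]
eef_rot: [180.0, 0.0, -50.4]
contact_force: [-0.1, 0.4, 0.0]
gripper_width: 0.0452
```

```bash
python3 - <<'E'
from h import *
s=r.get_state();print(s["time_s"],s["tcp_pos"],s["eef_rot"],s["contact_force"])
im=r.capture("side")[:,:,::-1];a=im[190:280,240:360];cv2.imwrite("pics/side2.png",cv2.resize(a,None,fx=6,fy=6,interpolation=cv2.INTER_CUBIC))
E
```

```text
4.825 [0.46152756 0.02715562 0.01260676] [ 1.79960673e+02  3.99638836e-03 -5.04164264e+01] [-0.06279214  0.35154521  0.01310312]
```

View pics/side2.png

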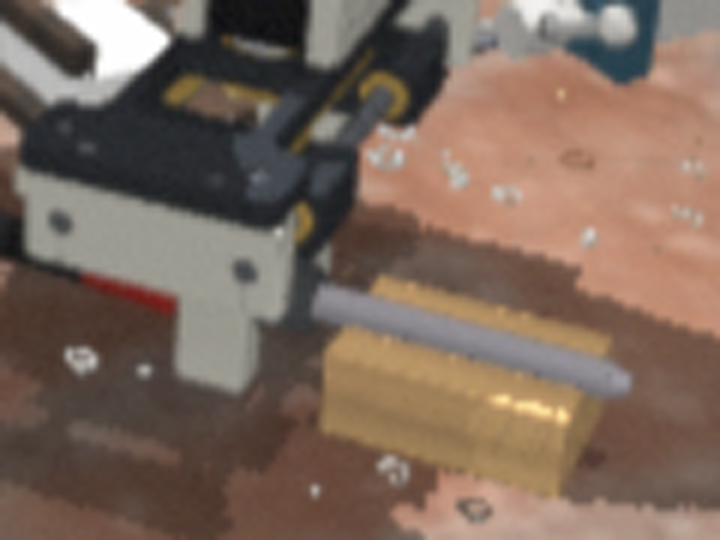

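>>> servo_tool:
  steps:
    - [3.0, 0, 0, 0.1, 0]
    - [2.6, 0, 0, 0, 0]
    - [2.4, 0, 0, 0, 0]
    - [2.4, 0, 0, 0, 0]
  squeeze: 6

```text
time_s: 5.38
tcp_pos: [0.4616, 0.0272, 0.0118]
eef_rot: [-180.0, -0.0, -50.4]
contact_force: [0.2, 0.1, -0.1]
gripper_width: 0.0239
```

>>> servo_tool:
  steps:
    - [1.5, 0, 0, 0, 0]
    - [1.5, 0, 0, 0, 0]
    - [1.5, 0, 0, 0, 0]
    - [1.5, 0, 0, 0, 0]

```text
time_s: 5.88
tcp_pos: [0.4615, 0.0272, 0.0116]
eef_rot: [-180.0, -0.0, -50.4]
contact_force: [0.0, -0.2, 0.8]
gripper_width: 0.0214
```

>>> servo_tool:
  steps:
    - [1.5, 0, 0, 0, 0]
    - [1.5, 0, 0, 0, 0]
    - [1.5, 0, 0, 0, 0]
    - [1.5, 0, 0, -0.5, 0]
    - [1.5, 0, 0, -1.5, 0]
    - [1.5, 0, 0, -2, 0]
    - [1.5, 0, 0, -2, 0]
    - [1.5, 0, 0, -2, 0]
  squeeze: 45

```text
time_s: 6.88
tcp_pos: [0.4612, 0.027, 0.0924]
eef_rot: [180.0, 0.0, -50.4]
contact_force: [0.2, 0.6, 0.1]
gripper_width: 0.0206
```

```bash
python3 - <<'E'
from h import *
s=r.get_state();print(s["time_s"],s["tcp_pos"],s["eef_rot"],s["contact_force"],s["gripper_width"])
im=r.capture("side")[:,:,::-1];a=im[160:250,240:360];cv2.imwrite("pics/side3.png",cv2.resize(a,None,fx=6,fy=6,interpolation=cv2.INTER_CUBIC))
E
```

```text
6.875 [0.46116346 0.02704382 0.09235077] [ 1.79985611e+02  1.04242007e-02 -5.04310548e+01] [0.23991463 0.56006194 0.10343617] 0.020579845486981243
```

View pics/side3.png

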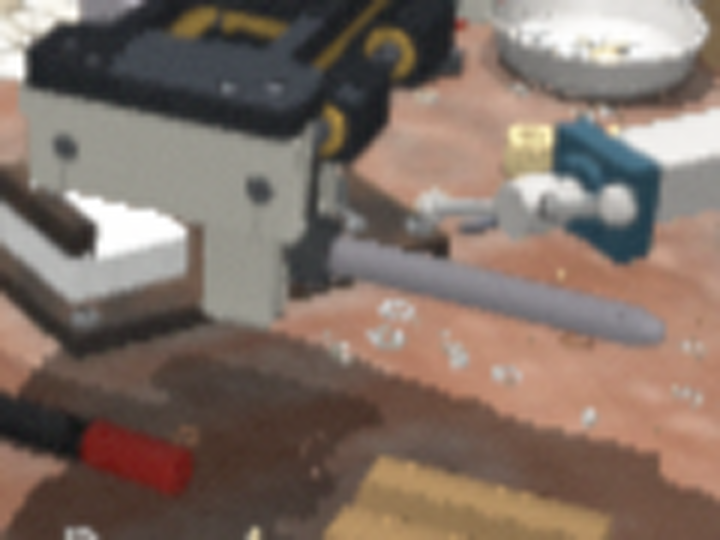

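```bash
cat >> h.py <<'E'
def inplane(n,u,v,tcp,yaw):
    """ray ∩ vertical plane through tcp along yaw -> (along from tcp, height)"""
    K,R,t=cam(n);d=R.T@np.linalg.inv(K)@np.array([u,v,1.]);o=-R.T@t
    y=np.radians(yaw);a=np.array([np.cos(y),np.sin(y),0]);nn=np.array([-a[1],a[0],0])
    k=nn@(tcp-o)/(nn@d);q=o+k*d;return (q-tcp)@a,q[2]
E
python3 - <<'E'
from h import *
s=r.get_state();p=s["tcp_pos"];y=s["eef_rot"][2]
for U,V in((335,255),(658,330)):
    u,v=z2p(U,V,240,160,6);print(inplane("side",u,v,p,y),p[2]+.0188)
E
```

```text
(np.float64(0.019073208269386), np.float64(0.10850194101884919)) 0.11358699473488607
(np.float64(0.11738082968109156), np.float64(0.10831518343469287)) 0.11358699473488607
```

>>> servo_tool:
  steps:
    - [1.5, 0, 0, -2, 0]
    - [1.5, 0, 0, -2, 0]
    - [1.5, 0, 0, -1.5, -9]
    - [1.5, 0, 0, 0, -9]
    - [1.5, 0, 0, 0, -9]
    - [1.5, 0, 0, 0, -9]
    - [1.5, 0, 0, 0, -9]
    - [1.5, 0, 0, 0, -9]

```text
time_s: 7.92
tcp_pos: [0.4611, 0.027, 0.1463]
eef_rot: [180.0, 0.0, 3.9]
contact_force: [0.3, 0.0, -0.5]
gripper_width: 0.0211
```

```bash
python3 - <<'E'
from h import *
s=r.get_state();p=s["tcp_pos"];y=s["eef_rot"][2];print(p,y)
print(delta(p,[.42,.339,p[2]],y)/8)
E
```

```text
[0.46106328 0.02703583 0.14632182] 3.8675243789027305
[-0.24909816 -3.92529292 -0.        ]
```

>>> servo_tool:
  steps:
    - [1.5, -0.25, -3.93, 0, 0]
    - [1.5, -0.25, -3.93, 0, 0]
    - [1.5, -0.25, -3.93, 0, 0]
    - [1.5, -0.25, -3.93, 0, 0]
    - [1.5, -0.25, -3.93, 0, 0]
    - [1.5, -0.25, -3.93, 0, 0]
    - [1.5, -0.25, -3.93, 0, 0]
    - [1.5, -0.25, -3.93, 0, 0]

```text
time_s: 8.93
tcp_pos: [0.4213, 0.3407, 0.1463]
eef_rot: [180.0, 0.0, 3.6]
contact_force: [0.6, 0.6, -1.7]
gripper_width: 0.0211
```

>>> servo_tool:
  steps:
    - [1.5, 0, 0, 2, 0]
    - [1.5, 0, 0, 2, 0]
    - [1.5, 0, 0, 2, 0]
    - [1.5, 0, 0, 2, 0]
    - [1.5, 0, 0, 0, 0]
    - [1.5, 0, 0, 0, 0]

```text
time_s: 9.68
tcp_pos: [0.4222, 0.34, 0.0671]
eef_rot: [-180.0, -0.0, 3.6]
contact_force: [-0.2, -0.0, -0.8]
gripper_width: 0.0206
```

```bash
python3 - <<'E'
from h import *
s=r.get_state();print(s["time_s"],s["tcp_pos"],s["eef_rot"],s["contact_force"],s["gripper_width"],s["joints"])
im=r.capture("side")[:,:,::-1];a=im[130:230,210:330];cv2.imwrite("pics/side4.png",cv2.resize(a,None,fx=6,fy=6,interpolation=cv2.INTER_CUBIC))
im=r.capture("top")[:,:,::-1];a=im[90:240,100:300];cv2.imwrite("pics/top4.png",cv2.resize(a,None,fx=4,fy=4,interpolation=cv2.INTER_CUBIC))
E
```

```text
9.675 [0.42215539 0.3399652  0.06712998] [-1.79988342e+02 -2.29740607e-02  3.59105372e+00] [-0.21036351 -0.04273107 -0.83544996] 0.020646575303013556 [ 5.95775838e+01  1.73197098e+01 -2.77115521e+01  1.77256960e-02
 -4.49462249e+01  3.40009290e+01]
```

View pics/side4.png

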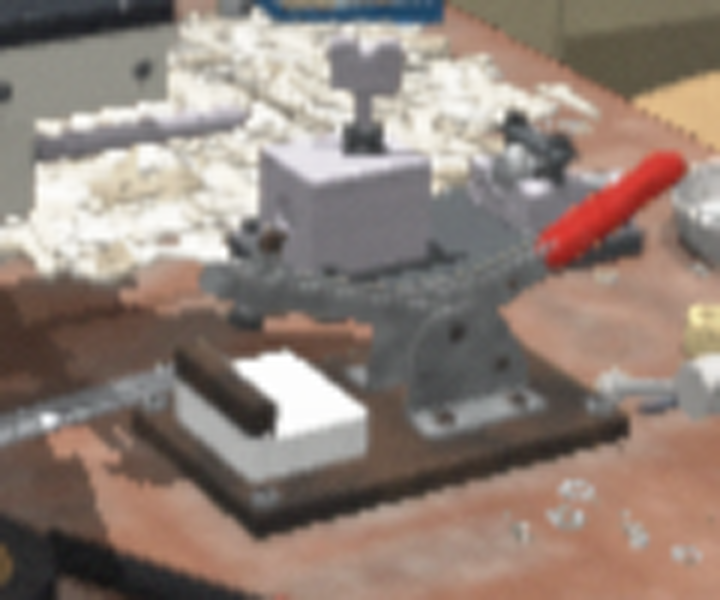

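View pics/top4.png

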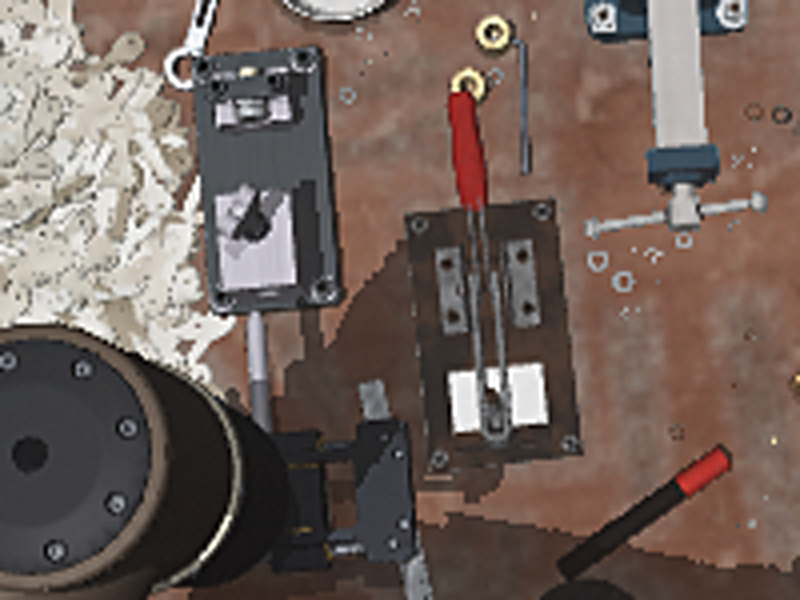

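```bash
python3 - <<'E'
from h import *
im=cv2.imread("pics/top4.png")
cv2.imwrite("pics/top4z.png",cv2.resize(im[170:430,180:360],None,fx=2.3,fy=2.3))
p=np.array([.42215539,.3399652,.067130]);y=3.6
c,s=np.cos(np.radians(y)),np.sin(np.radians(y))
kt=p+[.118*c,.118*s,.0184];print("kin tip",kt, w2px("top",kt),w2px("side",kt))
u,v=z2p(256,313,100,90,4);print("obs top",u,v,px2w("top",u,v,kt[2]))
u,v=z2p(261,410,100,90,4);print(px2w("top",u,v,kt[2]))
u,v=z2p(248,115,210,130,6);print("obs side",u,v,inplane("side",u,v,p,y))
u,v=z2p(40,147,210,130,6);print("obs side",inplane("side",u,v,p,y))
A=lambda U,V:("top",z2p(U,V,100,90,4))
D=lambda U,V:("side",z2p(U,V,210,130,6))
blk=[(*A(220,289),(-.038,.023,.058)),(*A(296,285),(-.038,-.023,.058)),(*A(215,197),(.022,.023,.058)),(*A(289,194),(.022,-.023,.058)),
(*D(260,150),(-.038,.023,.058)),(*D(316,182),(-.038,-.023,.058)),(*D(432,158),(.022,-.023,.058)),(*D(318,275),(-.038,-.023,.012))]
for o in(range(4),range(4,8),range(8)):
    q,e=fit([blk[i] for i in o],[.6,.35,.06]);print("fix",q[:2],np.degrees(q[2]),e.round(1).tolist())
# bore mouth visible in side near (285,213)
print(w2px("side",[.5626,.3482,.035]),z2p(283,212,210,130,6))
E
```

```text
kin tip [0.53992254 0.34737448 0.08553   ] [162.74715626 168.60268894] [250.07555263 148.17396514]
obs top 163.625 167.875 [0.54164698 0.34526217 0.08553   ]
[0.48281117 0.34235068 0.08553   ]
obs side 250.91666666666666 148.75 (np.float64(0.12045516035103852), np.float64(0.0835893497672815))
obs side (np.float64(0.02485827267424104), np.float64(0.08534608559773721))
fix [0.59944691 0.35186635] 2.914804479905386 [[0.1, 0.6], [-0.3, 0.2], [0.1, -0.1], [0.1, -0.7]]
fix [0.60022285 0.35371163] 7.6107983701228905 [[-0.1, -0.5], [0.4, -0.0], [0.2, -0.4], [-0.5, 1.0]]
fix [0.60002602 0.35193287] 4.094913220497312 [[0.4, 0.5], [-0.1, -0.2], [-0.1, -0.2], [-0.1, -1.1], [0.1, -0.7], [-0.3, 0.0], [0.3, 0.1], [-1.2, 1.1]]
[257.50353084 165.25026265] (256.75, 164.91666666666666)
```

View pics/top4z.png

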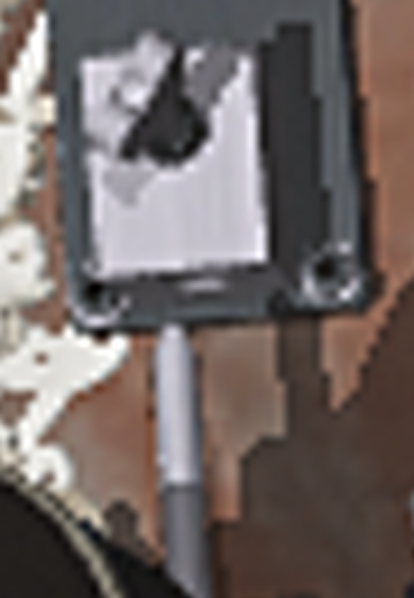

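>>> servo_tool:
  steps:
    - [1.5, 0, -0.07, 1.5, -0.2]
    - [1.5, 0, 0, 1.5, 0]
    - [1.5, 0, 0, 1.0, 0]
    - [1.5, 0, 0, 1.05, 0]
    - [1.5, 0, 0, 0, 0]
    - [1.5, 0, 0, 0, 0]

```text
time_s: 10.52
tcp_pos: [0.422, 0.3406, 0.0162]
eef_rot: [-180.0, -0.0, 3.8]
contact_force: [-0.2, 0.0, -1.2]
gripper_width: 0.0207
```

```bash
python3 - <<'E'
from h import *
s=r.get_state();print(s["time_s"],s["tcp_pos"],s["eef_rot"],s["contact_force"],s["gripper_width"])
im=r.capture("side")[:,:,::-1];a=im[130:210,200:310];cv2.imwrite("pics/side5.png",cv2.resize(a,None,fx=7,fy=7,interpolation=cv2.INTER_CUBIC))
im=r.capture("top")[:,:,::-1];a=im[110:210,130:210];cv2.imwrite("pics/top5.png",cv2.resize(a,None,fx=6,fy=6,interpolation=cv2.INTER_CUBIC))
E
```

```text
10.525 [0.42201255 0.34056461 0.01618229] [-1.79996564e+02 -1.04204993e-02  3.78490758e+00] [-0.17029298  0.03995348 -1.15558442] 0.020748426952553793
```

View pics/side5.png

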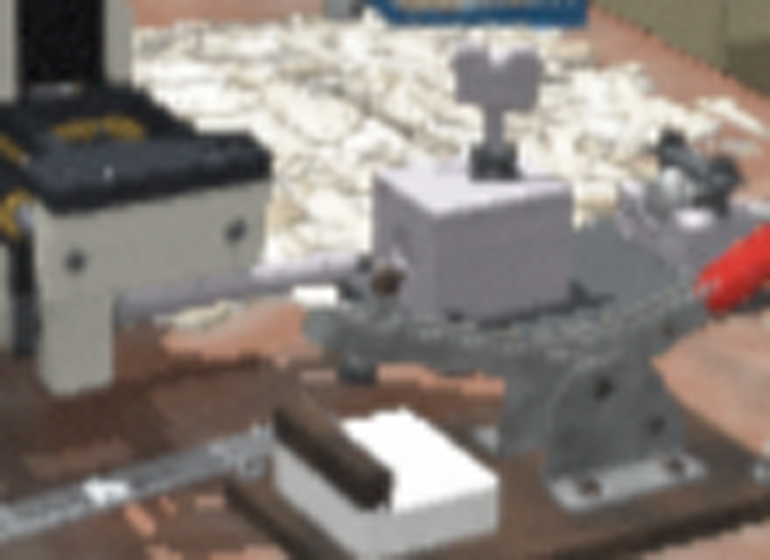

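View pics/top5.png

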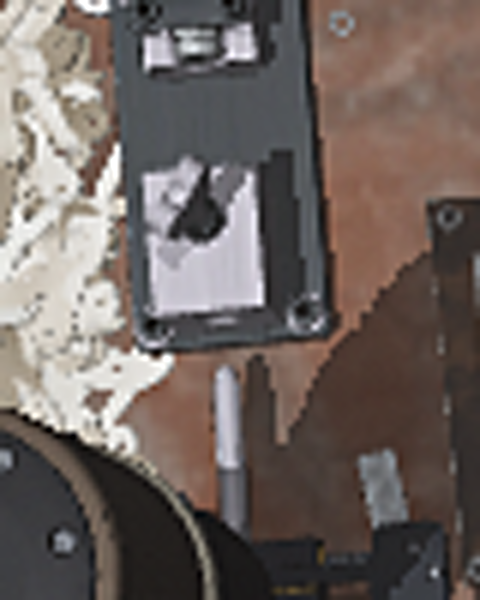

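```bash
python3 - <<'E'
from h import *
A=lambda U,V,z:px2w("top",*z2p(U,V,130,110,6),z)
t=A(228,366,.0346);b=A(237,528,.0346);print(t,b,np.degrees(np.arctan2((t-b)[1],(t-b)[0])))
L=[A(151,310,.058),A(267,305,.058)];print(L,(L[0]+L[1])/2)
B=[A(135,345,.012),A(338,333,.012)];print(B,(B[0]+B[1])/2)
# side edge lines
e=[A(338,333,.012),A(312,65,.012)];d=e[1]-e[0];print("right edge yaw",np.degrees(np.arctan2(d[1],d[0])))
e=[A(152,310,.058),A(142,175,.058)];d=e[1]-e[0];print("block left edge yaw",np.degrees(np.arctan2(d[1],d[0])))
e=[A(267,305,.058),A(258,170,.058)];d=e[1]-e[0];print("block right edge yaw",np.degrees(np.arctan2(d[1],d[0])))
for q in ([.422+.118*.9978,.3406+.118*.066,.0346],): print(w2px("top",q),z2p(228,366,130,110,6))
for p in([.52,.347,.0346],[.5,.346,.0346]):print(w2px("side",p))
E
python3 - <<'E'
import cv2
im=cv2.imread("pics/top5.png")[130:400,100:360];cv2.imwrite("pics/top5z.png",cv2.resize(im,None,fx=2.2,fy=2.2))
E
```

```text
[0.54298527 0.34571839 0.0346    ] [0.47443652 0.34211988 0.0346    ] 3.005022678319739
[array([0.56334704, 0.37279956, 0.058     ]), array([0.56432945, 0.32501518, 0.058     ])] [0.56383825 0.34890737 0.058     ]
[array([0.55666216, 0.38998593, 0.012     ]), array([0.55985217, 0.30289269, 0.012     ])] [0.55825717 0.34643931 0.012     ]
right edge yaw 5.066995368654871
block left edge yaw 4.211943934364906
block right edge yaw 3.5291665949355093
[166.52621349 171.87939278] (167.58333333333334, 170.58333333333334)
[242.67079486 168.01957028]
[235.60906025 169.34629145]
```

View pics/top5z.png

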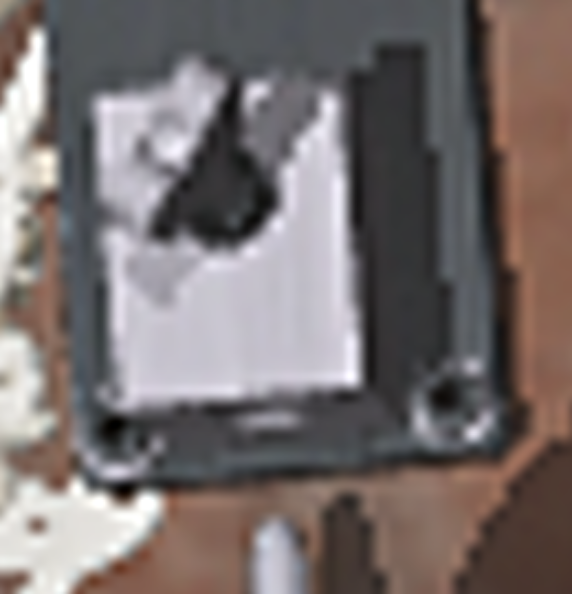

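```bash
python3 - <<'E'
from h import *
A=lambda U,V,z:px2w("top",*z2p(U,V,130,110,6),z)
for z in(.028,.035,.041):print(A(222.7,320,z))
t=A(228,366,.0346);print(t)
E
```

```text
[0.56381988 0.34920706 0.028     ]
[0.56257371 0.34782448 0.035     ]
[0.56150556 0.34663942 0.041     ]
[0.54298527 0.34571839 0.0346    ]
```

>>> servo_tool:
  steps:
    - [1.5, 0, -0.07, -0.04, 0]
    - [1.5, 0.5, 0, 0, 0]
    - [1.5, 0.5, 0, 0, 0]
    - [1.5, 0.5, 0, 0, 0]
    - [1.5, 0.5, 0, 0, 0]
    - [1.5, 0.4, 0, 0, 0]
    - [1.5, 0.4, 0, 0, 0]

```text
time_s: 11.5
tcp_pos: [0.45, 0.3429, 0.0164]
eef_rot: [180.0, 0.0, 3.8]
contact_force: [0.5, -0.3, -0.6]
gripper_width: 0.0207
```

```bash
python3 - <<'E'
from h import *
s=r.get_state();print(s["time_s"],s["tcp_pos"],s["eef_rot"],s["contact_force"],s["moment"],s["gripper_width"])
im=r.capture("side")[:,:,::-1];a=im[130:210,200:310];cv2.imwrite("pics/side6.png",cv2.resize(a,None,fx=7,fy=7,interpolation=cv2.INTER_CUBIC))
im=r.capture("top")[:,:,::-1];a=im[110:210,130:210];cv2.imwrite("pics/top6.png",cv2.resize(a,None,fx=6,fy=6,interpolation=cv2.INTER_CUBIC))
E
```

```text
11.5 [0.45001255 0.34290142 0.01639606] [1.79994405e+02 5.89119048e-03 3.77271220e+00] [ 0.50547224 -0.34824023 -0.55850221] [-0.12149333  0.14510809  0.00775269] 0.020672151166863856
```

View pics/side6.png

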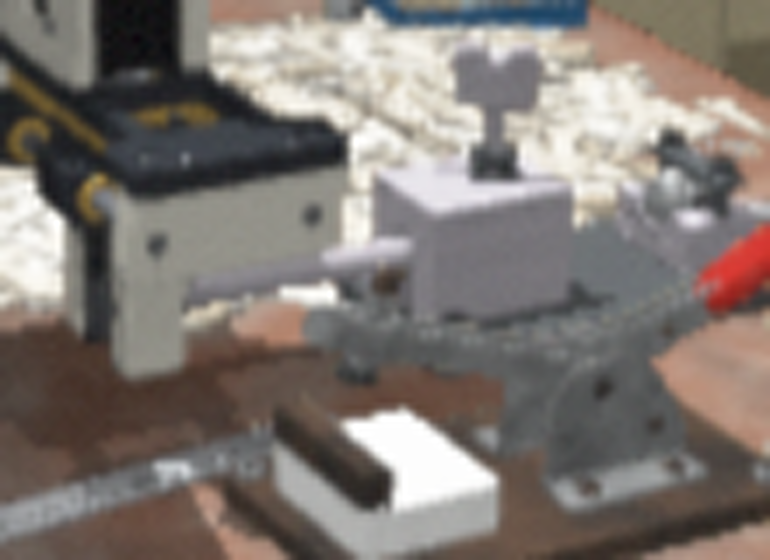

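View pics/top6.png

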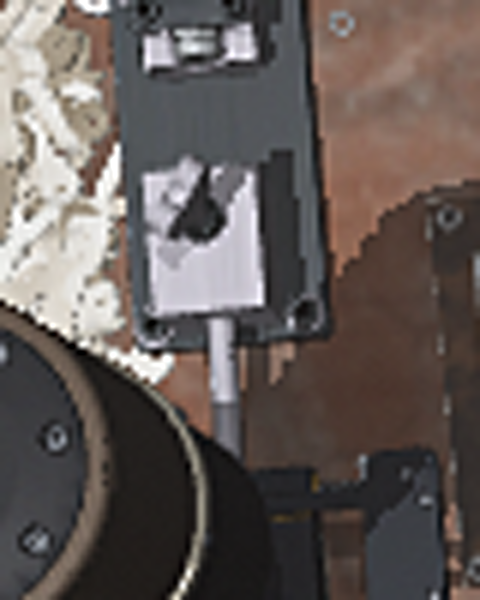

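>>> servo_tool:
  steps:
    - [1.5, 0.4, 0, 0, 0]
    - [1.5, 0.4, 0, 0, 0]
    - [1.5, 0.4, 0, 0, 0]
    - [1.5, 0.4, 0, 0, 0]
    - [1.5, 0, 0, 0, 0]

```text
time_s: 12.22
tcp_pos: [0.466, 0.3441, 0.0164]
eef_rot: [-180.0, -0.0, 3.8]
contact_force: [0.5, 1.0, -1.8]
gripper_width: 0.0208
```

```bash
python3 - <<'E'
from h import *
s=r.get_state();print(s["time_s"],s["tcp_pos"],s["eef_rot"],s["contact_force"],s["moment"],s["gripper_width"])
im=r.capture("side")[:,:,::-1];a=im[130:210,200:310];cv2.imwrite("pics/side7.png",cv2.resize(a,None,fx=7,fy=7,interpolation=cv2.INTER_CUBIC))
E
```

```text
12.225 [0.46604006 0.34406812 0.01643751] [-1.79995888e+02 -8.03914853e-03  3.76861493e+00] [ 0.45142265  1.03181098 -1.84167467] [-0.02929878  0.15288895 -0.06257036] 0.020753873514434213
```

View pics/side7.png

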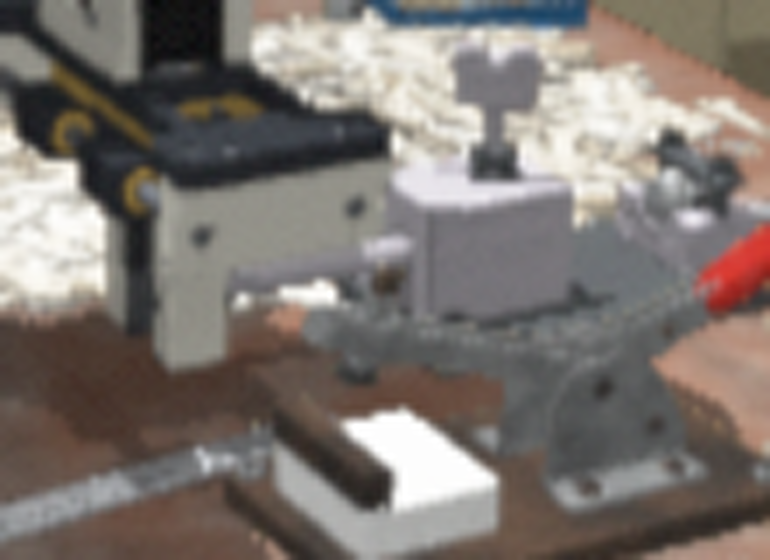

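>>> servo_tool:
  steps:
    - [1.5, 0.4, 0, 0, 0]
    - [1.5, 0.4, 0, 0, 0]
    - [1.5, 0.4, 0, 0, 0]
    - [1.5, 0.4, 0, 0, 0]
    - [1.5, 0.4, 0, 0, 0]
    - [1.5, 0, 0, 0, 0]

```text
time_s: 13.02
tcp_pos: [0.486, 0.3454, 0.0164]
eef_rot: [-180.0, -0.0, 3.8]
contact_force: [0.3, -0.3, -0.8]
gripper_width: 0.021
```

>>> servo_tool:
  steps:
    - [1.5, 0.4, 0, 0, 0]
    - [1.5, 0.4, 0, 0, 0]
    - [1.5, 0.4, 0, 0, 0]
    - [1.5, 0.4, 0, 0, 0]
    - [1.5, 0.4, 0, 0, 0]
    - [1.5, 0, 0, 0, 0]

```text
time_s: 13.78
tcp_pos: [0.506, 0.3467, 0.0165]
eef_rot: [-180.0, -0.0, 3.8]
contact_force: [0.1, 0.6, -0.6]
gripper_width: 0.0205
```

>>> servo_tool:
  steps:
    - [1.5, 0.4, 0, 0, 0]
    - [1.5, 0.4, 0, 0, 0]
    - [1.5, 0.4, 0, 0, 0]
    - [1.5, 0.4, 0, 0, 0]
    - [1.5, 0.4, 0, 0, 0]
    - [1.5, 0.4, 0, 0, 0]
    - [1.5, 0, 0, 0, 0]

```text
time_s: 14.65
tcp_pos: [0.5299, 0.3482, 0.0164]
eef_rot: [-180.0, -0.0, 3.8]
contact_force: [0.2, 0.0, -1.0]
gripper_width: 0.0212
```

```bash
python3 - <<'E'
from h import *
s=r.get_state();print(s["time_s"],s["tcp_pos"],s["eef_rot"],s["contact_force"],s["moment"],s["gripper_width"])
im=r.capture("side")[:,:,::-1];a=im[130:210,200:310];cv2.imwrite("pics/side8.png",cv2.resize(a,None,fx=7,fy=7,interpolation=cv2.INTER_CUBIC))
im=r.capture("top")[:,:,::-1];a=im[90:210,120:220];cv2.imwrite("pics/top8.png",cv2.resize(a,None,fx=5,fy=5,interpolation=cv2.INTER_CUBIC))
E
```

```text
14.65 [0.52990838 0.34820572 0.01639523] [-1.79997947e+02 -5.75517985e-03  3.76188756e+00] [ 0.1848043   0.02465082 -0.9670242 ] [-0.06042897  0.1268844   0.06055819] 0.021226852746397778
```

View pics/side8.png

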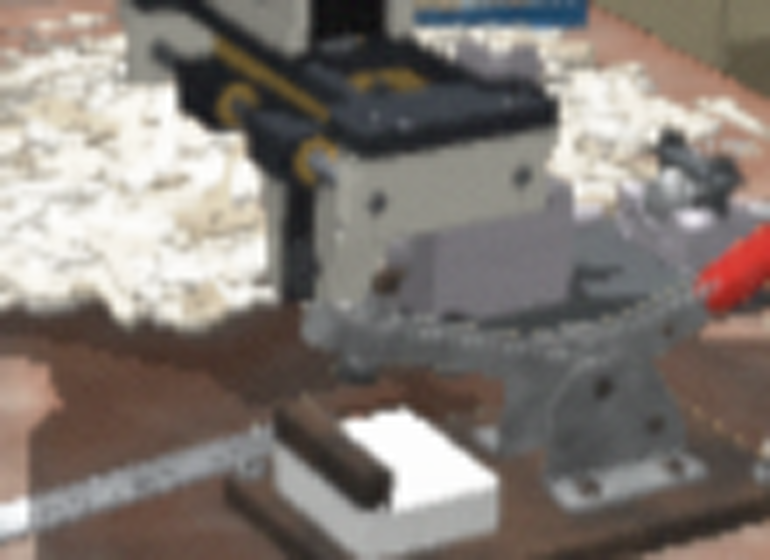

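View pics/top8.png

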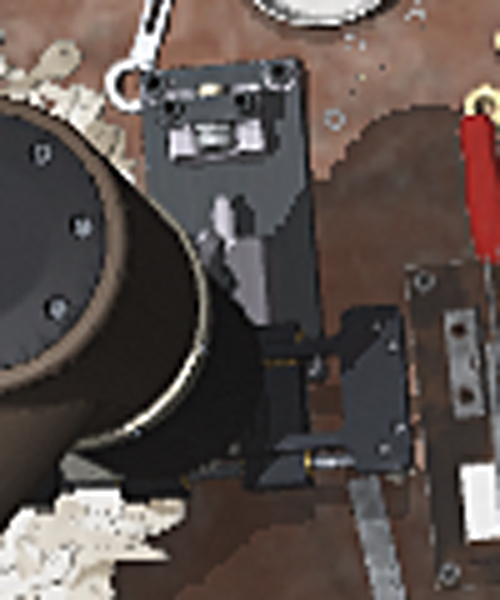

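>>> servo_tool:
  steps:
    - [2.8, 0, 0, 0, 0]
    - [2.8, 0, 0, 0, 0]
    - [2.8, 0, 0, 0, 0]
    - [2.8, -0.4, 0, 0, 0]
    - [2.8, -0.4, 0, 0, 0]
    - [1.5, 0, 0, 0, 0]
    - [1.5, 0, 0, 0, 0]
    - [1.5, 0, 0, 0, 0]
  squeeze: 25

```text
time_s: 15.75
tcp_pos: [0.5215, 0.3476, 0.0164]
eef_rot: [180.0, 0.0, 3.8]
contact_force: [-1.4, -0.4, 0.3]
gripper_width: 0.0208
```

>>> servo_tool:
  steps:
    - [1.5, 0, 0, 0, 0]
    - [1.5, 0.3, 0, 0, 0]
    - [1.5, 0.3, 0, 0, 0]
    - [1.5, 0.3, 0, 0, 0]
    - [1.5, 0, 0, 0, 0]

```text
time_s: 16.38
tcp_pos: [0.5311, 0.3483, 0.0165]
eef_rot: [-180.0, -0.0, 3.8]
contact_force: [0.9, -1.7, 1.0]
gripper_width: 0.021
```

>>> servo_tool:
  steps:
    - [1.5, 0.15, 0, 0, 0]
    - [1.5, 0.15, 0, 0, 0]
    - [1.5, 0, 0, 0, 0]

```text
time_s: 16.75
tcp_pos: [0.5336, 0.3484, 0.0165]
eef_rot: [180.0, 0.0, 3.8]
contact_force: [-0.3, -1.4, 1.8]
gripper_width: 0.0211
```

>>> servo_tool:
  steps:
    - [1.5, 0.1, 0, 0, 0]
    - [1.5, 0.1, 0, 0, 0]
    - [1.5, 0, 0, 0, 0]

```text
time_s: 17.12
tcp_pos: [0.5338, 0.3482, 0.0161]
eef_rot: [179.9, 0.2, 3.8]
contact_force: [-9.6, -0.2, 5.7]
gripper_width: 0.0209
```

>>> servo_tool:
  steps:
    - [1.5, 0.1, 0, 0, 0]
    - [1.5, 0, 0, 0, 0]

```text
time_s: 17.38
tcp_pos: [0.5338, 0.3481, 0.016]
eef_rot: [179.9, 0.2, 3.8]
contact_force: [-13.7, 0.5, 6.0]
gripper_width: 0.0208
```

```bash
python3 - <<'E'
from h import *
s=r.get_state();print(s["time_s"],s["tcp_pos"],s["eef_rot"],s["contact_force"],s["moment"],s["gripper_width"])
im=r.capture("side")[:,:,::-1];a=im[130:210,200:310];cv2.imwrite("pics/side9.png",cv2.resize(a,None,fx=7,fy=7,interpolation=cv2.INTER_CUBIC))
im=r.capture("top")[:,:,::-1];a=im[90:190,120:220];cv2.imwrite("pics/top9.png",cv2.resize(a,None,fx=6,fy=6,interpolation=cv2.INTER_CUBIC))
E
```

```text
17.375 [0.53379939 0.34805864 0.01600426] [179.912198     0.2363507    3.76668438] [-13.73284702   0.51040872   5.97069346] [0.0992004  4.94077152 0.12089116] 0.02080526630607322
```

View pics/side9.png

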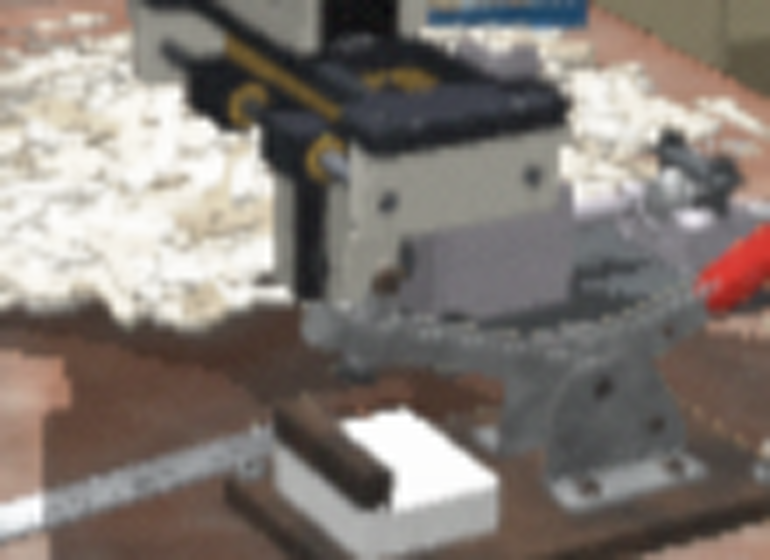

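View pics/top9.png

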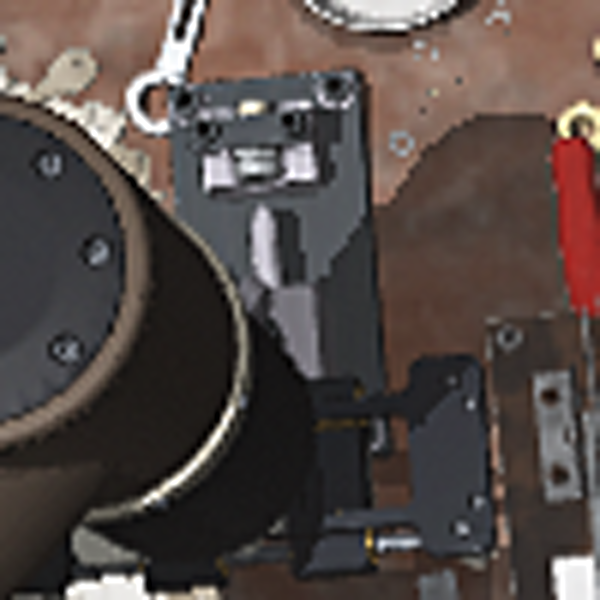

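```bash
python3 - <<'E'
from h import *
A=lambda U,V,z:px2w("top",*z2p(U,V,120,90,6),z)
t=A(262,207,.035);print(t,[.5625+.1*.9978,.3485+.0066])
n=A(230,178,.035);print(n)
print(A(345,75,.012)) # corner
# zoom
im=cv2.imread("pics/top9.png")[60:400,150:400];cv2.imwrite("pics/top9z.png",cv2.resize(im,None,fx=2.2,fy=1.7))
E
```

```text
[0.66321974 0.35640822 0.035     ] [0.66228, 0.35509999999999997]
[0.67616401 0.36999459 0.035     ]
[0.72760479 0.32487395 0.012     ]
```

>>> servo_tool:
  steps:
    - [1.5, -0.08, 0, 0, 0]
    - [3.2, 0, 0, 0, 0]
    - [3.2, 0, 0, 0, 0]
    - [3.2, 0, 0, 0, 0]
    - [3.2, -0.5, 0, 0, 0]
    - [3.2, -1.0, 0, 0, 0]
    - [3.2, -1.5, 0, 0, 0]
    - [3.2, -1.5, 0, 0, 0]

```text
time_s: 18.48
tcp_pos: [0.4895, 0.3455, 0.0165]
eef_rot: [180.0, 0.0, 3.8]
contact_force: [0.1, 0.1, -0.9]
gripper_width: 0.0319
```

>>> servo_tool:
  steps:
    - [3.2, -1.5, 0, 0, 0]
    - [3.2, -2, 0, 0, 0]
    - [3.2, -1, 0, 0, 0]
    - [3.2, 0, 0, 0, 0]

```text
time_s: 18.98
tcp_pos: [0.4454, 0.3429, 0.0168]
eef_rot: [-180.0, -0.0, 3.8]
contact_force: [0.4, -0.2, -0.6]
gripper_width: 0.0319
```

```bash
python3 - <<'E'
from h import *
s=r.get_state();print(s["time_s"],s["tcp_pos"],s["eef_rot"],s["contact_force"],s["moment"],s["gripper_width"])
im=r.capture("side")[:,:,::-1];a=im[130:210,200:310];cv2.imwrite("pics/side10.png",cv2.resize(a,None,fx=7,fy=7,interpolation=cv2.INTER_CUBIC))
im=r.capture("top")[:,:,::-1];a=im[90:190,120:220];cv2.imwrite("pics/top10.png",cv2.resize(a,None,fx=6,fy=6,interpolation=cv2.INTER_CUBIC))
E
```

```text
18.975 [0.44538752 0.34294476 0.0167709 ] [-1.79986533e+02 -1.36624869e-02  3.84739964e+00] [ 0.41221231 -0.17791849 -0.60378747] [-1.16838562e-01  1.54407210e-01  9.65676407e-05] 0.031936302032860776
```

View pics/side10.png

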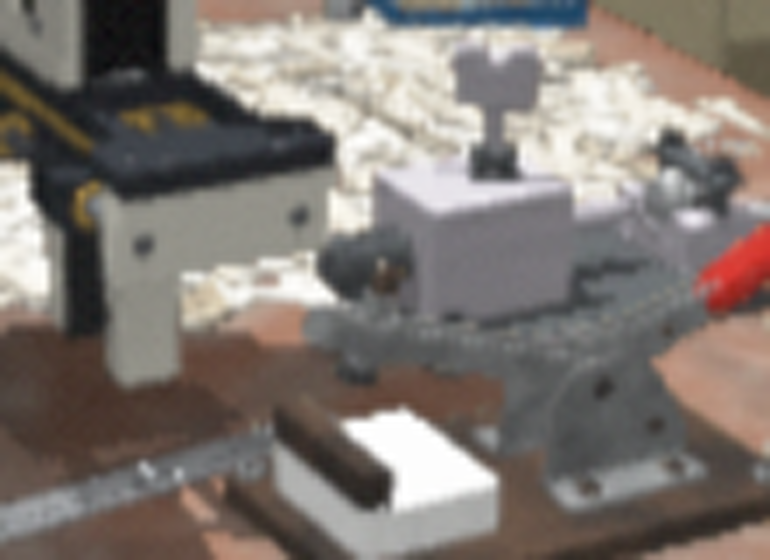

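View pics/top10.png

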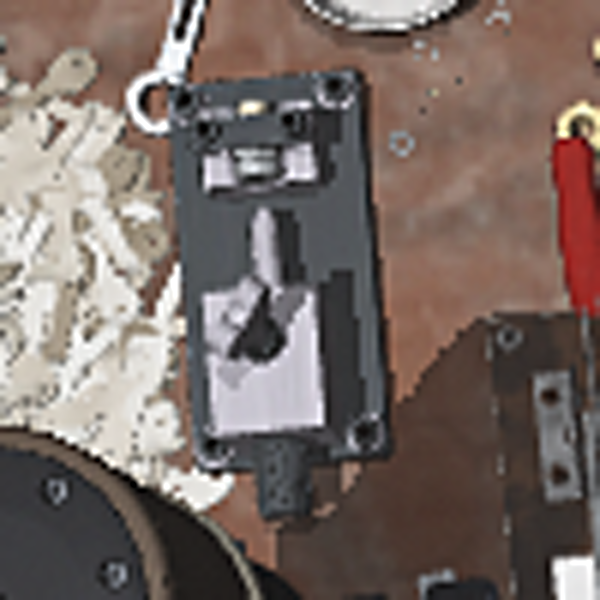

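```bash
cat > ov.py <<'E'
from h import *
import sys
def overlay(topimg,sideimg,o,yaw,th,out,dy=0):
    for n,img,x0,y0,x1,y1 in(("top",topimg,145,120,185,165),("side",sideimg,245,125,300,165)):
        k=13;a=cv2.resize(img[y0:y1,x0:x1],None,fx=k,fy=k,interpolation=cv2.INTER_CUBIC)
        ang=np.radians(yaw)+th;c,s=np.cos(ang),np.sin(ang)
        for z in(.084+th/np.pi*.001,.109+th/np.pi*.001):
            P=[]
            for lx,ly in((.017,.005),(-.017,.005),(-.017,-.005),(.017,-.005)):
                q=w2px(n,[o[0]+c*lx-s*ly,o[1]+s*lx+c*ly,z]);P.append([(q[0]-x0+.5)*k-.5,(q[1]-y0+.5)*k-.5])
            cv2.polylines(a,[np.int32(P)],True,(0,255,0) if z<.1 else (0,0,255),1)
        cv2.imwrite(f"pics/{out}_{n}.png",a)
E
python3 - <<'E'
from ov import *
t=r.capture("top")[:,:,::-1].copy();s=r.capture("side")[:,:,::-1].copy()
np.savez("last.npz",t=t,s=s)
overlay(t,s,(.600,.3515),3.8,np.radians(135),"ov0")
E
```

```text
(no output)
```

View pics/ov0_top.png

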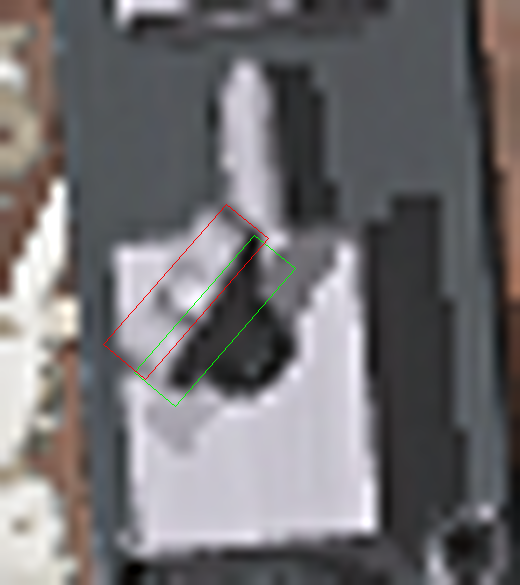

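View pics/ov0_side.png

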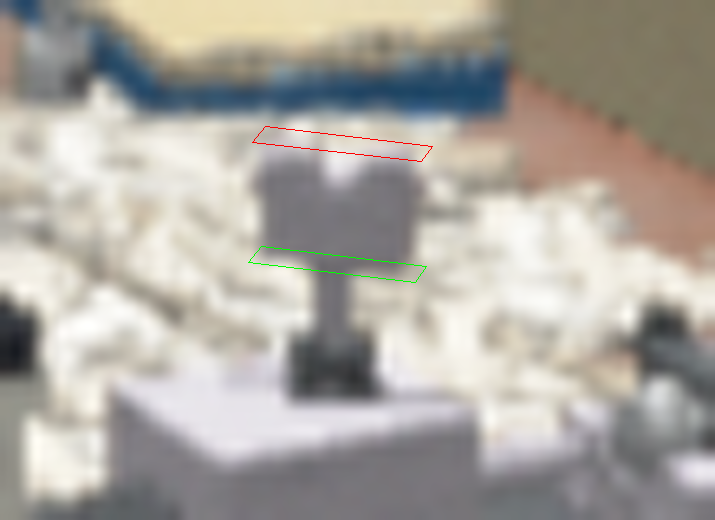

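```bash
python3 - <<'E'
from ov import *
d=np.load("last.npz");t,s=d["t"],d["s"]
for a in(120,128,145):
    overlay(t.copy(),s.copy(),(.600,.3515),3.8,np.radians(a),f"ov{a}")
ims=[np.hstack([cv2.resize(cv2.imread(f"pics/ov{a}_{n}.png"),(260,260) if n=="top" else (300,260)) for n in("top","side")]) for a in(120,145)]
cv2.imwrite("pics/ovm.png",np.vstack(ims))
E
```

```text
(no output)
```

View pics/ovm.png

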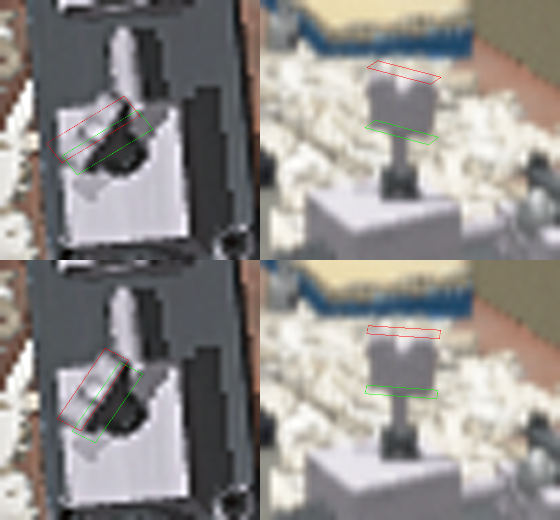

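View pics/ov128_top.png

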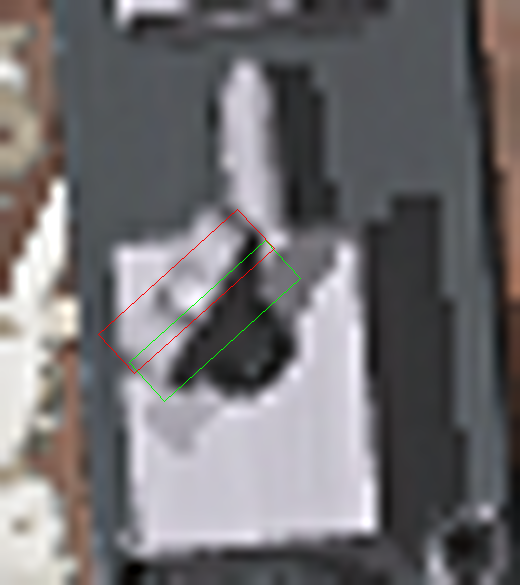

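>>> servo_tool:
  steps:
    - [3.2, 0, 0, -3.3, 0]
    - [3.2, 0, 0, -3.3, 0]
    - [3.2, 0, 0, -3.3, 0]
    - [3.2, 0, 0, -3.3, 0]
    - [3.2, 3.1, -0.0, 0, 0]
    - [3.2, 3.1, 0, 0, 0]
    - [3.2, 3.1, 0, 0, 0]
    - [3.2, 3.1, 0, 0, 0]

```text
time_s: 20.18
tcp_pos: [0.5712, 0.3506, 0.1482]
eef_rot: [180.0, 0.0, 3.7]
contact_force: [-0.3, 0.1, 0.2]
gripper_width: 0.0321
```

>>> servo_tool:
  steps:
    - [3.2, 3.0, 0, 0, 0]
    - [3.2, 0, 0, 0, 10]
    - [3.2, 0, 0, 0, 10]
    - [3.2, 0, 0, 0, 10]
    - [3.2, 0, 0, 0, 10]
    - [3.2, 0, 0, 0, 0]

```text
time_s: 20.92
tcp_pos: [0.6, 0.3525, 0.1481]
eef_rot: [180.0, 0.0, -36.2]
contact_force: [0.4, -0.3, 0.3]
gripper_width: 0.0319
```

```bash
python3 - <<'E'
from h import *
s=r.get_state();p=s["tcp_pos"];y=s["eef_rot"][2];print(s["time_s"],p,y,s["joints"],s["contact_force"])
print(delta(p,[.5995,.3525,.12],y))
E
```

```text
20.925 [0.60000368 0.35250647 0.14808317] -36.19393999995931 [ 4.64324038e+01  2.54777536e+01 -2.25927549e+00 -1.91985898e-03
 -6.22886742e+01  7.37455045e+00] [ 0.38326391 -0.28521427  0.3045835 ]
[-0.04026626  0.03026519  2.80831725]
```

>>> servo_tool:
  steps:
    - [3.2, 0, 0, 1.2, 0]
    - [3.2, 0, 0, 1.2, 0]
    - [3.2, 0, 0, 1, 0]
    - [3.2, 0, 0, 0, 0]

```text
time_s: 21.42
tcp_pos: [0.599, 0.3523, 0.1129]
eef_rot: [179.9, 0.0, -36.2]
contact_force: [-0.8, -0.5, 0.3]
gripper_width: 0.0322
```

```bash
python3 - <<'E'
from h import *
s=r.get_state();p=s["tcp_pos"];print(s["time_s"],p,s["contact_force"])
for n,x0,y0,x1,y1 in(("side",225,100,315,180),("top",120,90,220,190)):
    im=r.capture(n)[:,:,::-1];cv2.imwrite(f"pics/{n}11.png",cv2.resize(im[y0:y1,x0:x1],None,fx=6,fy=6,interpolation=cv2.INTER_CUBIC))
E
```

```text
21.425 [0.59901074 0.35234069 0.11285922] [-0.81872266 -0.5383124   0.3180184 ]
```

View pics/side11.png

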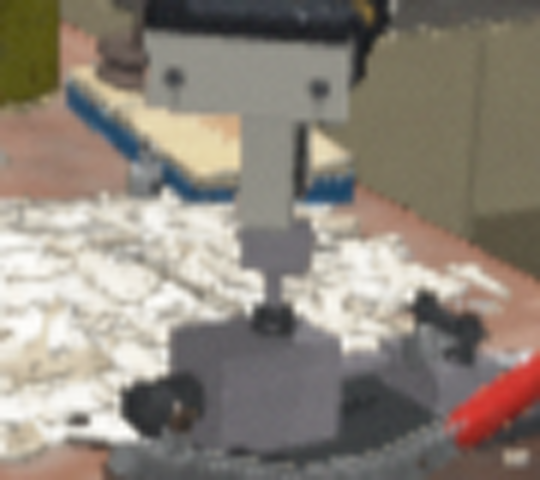

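>>> servo_tool:
  steps:
    - [3.2, 0, 0, 1.0, 0]
    - [3.2, 0, 0, 1.0, 0]
    - [3.2, 0, 0, 1.0, 0]
    - [3.2, 0, 0, 0.45, 0]
    - [3.2, 0, 0, 0, 0]

```text
time_s: 22.15
tcp_pos: [0.5995, 0.3527, 0.0794]
eef_rot: [180.0, 0.0, -36.2]
contact_force: [-0.4, -0.9, 0.7]
gripper_width: 0.0325
```

>>> servo_tool:
  steps:
    - [2.0, 0, 0, 0, 0]
    - [1.4, 0, 0, 0, 0]
    - [1.2, 0, 0, 0, 0]
    - [1.0, 0, 0, 0, 0]
    - [0.8, 0, 0, 0, 0]
    - [0.6, 0, 0, 0, 0]
  squeeze: 6

```text
time_s: 22.9
tcp_pos: [0.6, 0.353, 0.0802]
eef_rot: [-180.0, -0.0, -36.2]
contact_force: [1.7, 0.4, 0.6]
gripper_width: 0.0099
```

```bash
python3 - <<'E'
from h import *
s=r.get_state();p=s["tcp_pos"];print(s["time_s"],p,s["eef_rot"],s["contact_force"],s["moment"],s["gripper_width"])
for n,x0,y0,x1,y1 in(("side",225,100,315,180),("top",120,90,220,190)):
    im=r.capture(n)[:,:,::-1];cv2.imwrite(f"pics/{n}12.png",cv2.resize(im[y0:y1,x0:x1],None,fx=6,fy=6,interpolation=cv2.INTER_CUBIC))
E
```

```text
22.9 [0.59996343 0.35302894 0.08021321] [-1.79959754e+02 -1.68822468e-02 -3.62194014e+01] [1.70679779 0.37774622 0.5958198 ] [ 0.04900069 -0.35076569  0.02962697] 0.00991811882231574
```

View pics/side12.png

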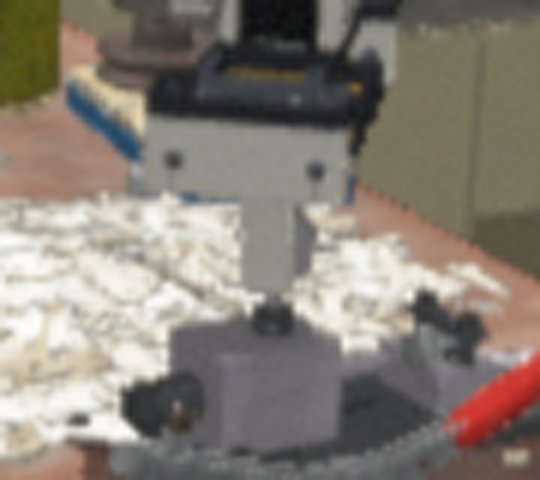

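View pics/top12.png

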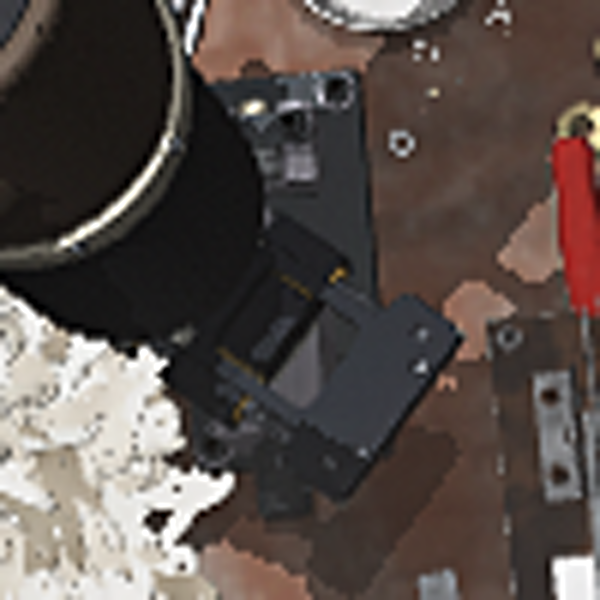

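>>> servo_tool:
  steps:
    - [0.5, 0, 0, 0, 0]
    - [0.5, 0, 0, 0, 0]
    - [0.5, 0, 0, 0.005, 8]
    - [0.5, 0, 0, 0.005, 8]
    - [0.5, 0, 0, 0.005, 8]
    - [0.5, 0, 0, 0.005, 8]
    - [0.5, 0, 0, 0, 0]
  squeeze: 25

```text
time_s: 23.88
tcp_pos: [0.6001, 0.3532, 0.08]
eef_rot: [-179.9, 0.0, -68.2]
contact_force: [3.2, 1.4, 0.6]
gripper_width: 0.0095
```

>>> servo_tool:
  steps:
    - [0.5, 0, 0, 0.005, 8]
    - [0.5, 0, 0, 0.005, 8]
    - [0.5, 0, 0, 0.005, 8]
    - [0.5, 0, 0, 0.005, 8]
    - [0.5, 0, 0, 0, 0]

```text
time_s: 24.5
tcp_pos: [0.6003, 0.3532, 0.0798]
eef_rot: [-179.9, 0.1, -100.0]
contact_force: [4.8, 1.5, -0.1]
gripper_width: 0.01
```

```bash
python3 - <<'E'
from h import *
s=r.get_state();p=s["tcp_pos"];print(s["time_s"],p,s["eef_rot"],s["contact_force"],s["moment"],s["gripper_width"],s["joints"])
E
```

```text
24.5 [0.60029373 0.35321895 0.07984291] [-1.79937294e+02  5.54098119e-02 -1.00004521e+02] [ 4.82282288  1.50492358 -0.14950854] [ 0.60114453 -1.93088507 -0.03449145] 0.009962010590051222 [ 4.64696313e+01  2.88752709e+01 -6.40946768e+00  2.65741083e-02
 -5.46344393e+01 -5.64895478e+01]
```

>>> servo_tool:
  steps:
    - [0.5, 0, -0.08, 0, 0]
    - [0.5, 0, 0, 0.005, 8]
    - [0.5, 0, 0, 0.005, 8]
    - [0.5, 0, 0, 0.005, 8]
    - [0.5, 0, 0, 0.005, 8]
    - [0.5, 0, 0, 0.005, 8]
    - [0.5, 0, 0, 0.005, 8]
    - [0.5, 0, 0, 0, 0]

```text
time_s: 25.5
tcp_pos: [0.6008, 0.3529, 0.0796]
eef_rot: [-180.0, 0.1, -148.0]
contact_force: [4.4, 0.3, 1.4]
gripper_width: 0.01
```

>>> servo_tool:
  steps:
    - [0.5, 0, 0, 0.005, 8]
    - [0.5, 0, 0, 0.005, 6]
    - [0.5, 0, 0, 0, 0]

```text
time_s: 25.88
tcp_pos: [0.6009, 0.3528, 0.0796]
eef_rot: [180.0, 0.1, -161.9]
contact_force: [5.3, 0.5, 1.7]
gripper_width: 0.01
```

```bash
python3 - <<'E'
from h import *
s=r.get_state();p=s["tcp_pos"];print(s["time_s"],p,s["eef_rot"],s["contact_force"],s["moment"],s["gripper_width"],s["joints"])
E
```

```text
25.875 [0.60087435 0.35283334 0.07957945] [ 1.79993634e+02  5.55683444e-02 -1.61930764e+02] [5.31860888 0.48495138 1.70554719] [ 0.34885691 -2.03040855  0.02249671] 0.009956404774923084 [ 4.64103955e+01  2.89297212e+01 -6.35257831e+00  2.54678630e-02
 -5.46657733e+01 -1.18355876e+02]
```

>>> servo_tool:
  steps:
    - [0.5, 0, 0, 0.002, 4]
    - [0.5, 0, 0, 0.002, 4]
    - [0.5, 0, 0, 0.002, 3]
    - [0.5, 0, 0, 0, 0]

```text
time_s: 26.38
tcp_pos: [0.6009, 0.3527, 0.0795]
eef_rot: [180.0, 0.1, -172.9]
contact_force: [5.1, 1.0, 3.1]
gripper_width: 0.0104
```

```bash
cat > st.py <<'E'
from h import *
s=r.get_state();p=s["tcp_pos"];print(s["time_s"],p.round(4),s["eef_rot"].round(2),s["contact_force"].round(1),s["moment"].round(3),s["gripper_width"].round(4),s["joints"][5].round(1))
E
python3 st.py
```

```text
Traceback (most recent call last):
  File "st.py", line 2, in <module>
    s=r.get_state();p=s["tcp_pos"];print(s["time_s"],p.round(4),s["eef_rot"].round(2),s["contact_force"].round(1),s["moment"].round(3),s["gripper_width"].round(4),s["joints"][5].round(1))
                                                                                                                                       ^^^^^^^^^^^^^^^^^^^^^^^^
AttributeError: 'float' object has no attribute 'round'
```

```bash
sed -i 's/s\["gripper_width"\].round(4)/round(s["gripper_width"],4)/' st.py; python3 st.py
```

```text
26.375 [0.6009 0.3527 0.0795] [ 1.7999e+02  5.0000e-02 -1.7288e+02] [5.1 1.  3.1] [ 0.168 -2.083 -0.024] 0.0104 -129.3
```

>>> servo_tool:
  steps:
    - [0.5, 0, 0, 0.001, 2]
    - [0.5, 0, 0, 0, 0]

```text
time_s: 26.62
tcp_pos: [0.6009, 0.3527, 0.0795]
eef_rot: [180.0, 0.0, -174.9]
contact_force: [5.7, 1.3, 3.7]
gripper_width: 0.0098
```

```bash
python3 st.py
```

```text
26.625 [0.6009 0.3527 0.0795] [ 1.7999e+02  5.0000e-02 -1.7487e+02] [5.7 1.3 3.7] [ 0.232 -2.089 -0.052] 0.0098 -131.3
```

>>> servo_tool:
  steps:
    - [0.5, 0, 0, 0.001, 2]
    - [0.5, 0, 0, 0, 0]

```text
time_s: 26.88
tcp_pos: [0.6008, 0.3527, 0.0795]
eef_rot: [180.0, 0.0, -176.9]
contact_force: [4.7, -0.0, 2.9]
gripper_width: 0.0101
```

```bash
python3 st.py
```

```text
26.875 [0.6008 0.3527 0.0795] [ 1.8000e+02  4.0000e-02 -1.7694e+02] [ 4.7 -0.   2.9] [ 0.102 -2.053  0.322] 0.0101 -133.4
```

>>> servo_tool:
  steps:
    - [0.5, 0, 0, 0, 1.5]
    - [0.5, 0, 0, 0, 0]

```text
time_s: 27.12
tcp_pos: [0.6008, 0.3527, 0.0795]
eef_rot: [-180.0, 0.0, -178.4]
contact_force: [5.8, 0.7, 3.5]
gripper_width: 0.0101
```

```bash
python3 st.py
```

```text
27.125 [0.6008 0.3527 0.0795] [-1.8000e+02  5.0000e-02 -1.7843e+02] [5.8 0.7 3.5] [ 0.109 -1.959  0.459] 0.0101 -134.9
```

>>> servo_tool:
  steps:
    - [0.5, 0, 0, 0, 1.5]
    - [0.5, 0, 0, 0, 0]

```text
time_s: 27.38
tcp_pos: [0.6007, 0.3527, 0.0795]
eef_rot: [-180.0, 0.0, 180.0]
contact_force: [4.1, 0.6, 4.3]
gripper_width: 0.0106
```

```bash
python3 st.py
```

```text
27.375 [0.6007 0.3527 0.0795] [-1.8000e+02  3.0000e-02  1.7997e+02] [4.1 0.6 4.3] [ 0.038 -1.938  0.52 ] 0.0106 -136.5
```

>>> servo_tool:
  steps:
    - [0.5, 0, 0, 0, -4]
    - [0.5, 0, 0, -0.004, -8]
    - [0.5, 0, 0, -0.004, -8]
    - [0.5, 0, 0, -0.004, -8]
    - [0.5, 0, 0, -0.004, -8]
    - [0.5, 0, 0, -0.004, -8]
    - [0.5, 0, 0, 0, 0]

```text
time_s: 28.25
tcp_pos: [0.6006, 0.3529, 0.0796]
eef_rot: [-180.0, 0.0, -136.2]
contact_force: [5.2, 0.1, 4.2]
gripper_width: 0.01
```

```bash
python3 st.py
```

```text
28.25 [0.6006 0.3529 0.0796] [-1.8000e+02  4.0000e-02 -1.3618e+02] [5.2 0.1 4.2] [ 0.409 -1.847 -0.013] 0.01 -92.6
```

>>> servo_tool:
  steps:
    - [0.5, 0, 0, -0.004, -8]
    - [0.5, 0, 0, -0.004, -8]
    - [0.5, 0, 0, -0.004, -8]
    - [0.5, 0, 0, -0.004, -8]
    - [0.5, 0, 0, -0.004, -8]
    - [0.5, 0, 0, -0.004, -8]
    - [0.5, 0, 0, 0, -2.2]
    - [0.5, 0, 0, 0, 0]

```text
time_s: 29.25
tcp_pos: [0.6004, 0.353, 0.0798]
eef_rot: [-180.0, 0.0, -86.1]
contact_force: [3.0, 1.5, 4.9]
gripper_width: 0.0099
```

```bash
python3 st.py; python3 - <<'E'
from h import *
for n,x0,y0,x1,y1 in(("side",225,100,315,180),("top",120,90,220,190)):
    im=r.capture(n)[:,:,::-1];cv2.imwrite(f"pics/{n}13.png",cv2.resize(im[y0:y1,x0:x1],None,fx=6,fy=6,interpolation=cv2.INTER_CUBIC))
E
```

```text
29.25 [0.6004 0.353  0.0798] [-1.7999e+02  3.0000e-02 -8.6150e+01] [3.  1.5 4.9] [ 0.683 -1.188  0.037] 0.0099 -42.6
```

View pics/side13.png

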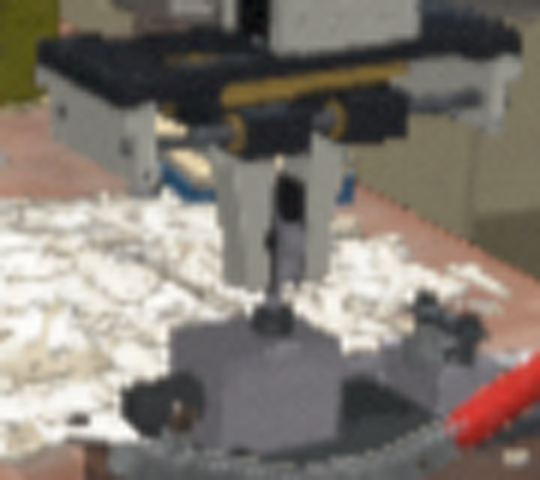

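View pics/top13.png

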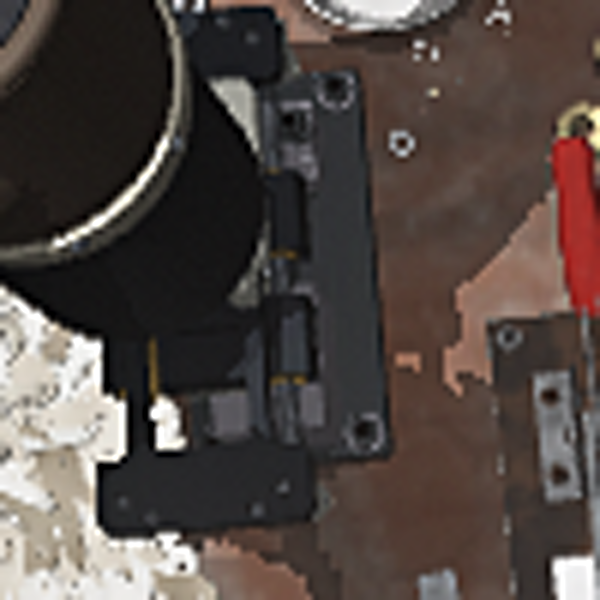

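>>> servo_tool:
  steps:
    - [0.5, 0, 0, 0, -0.2]
    - [0.5, 0, 0, 0, 0]
    - [0.5, 0, 0, 0, 0]
    - [0.5, 0, 0, 0, 0]

```text
time_s: 29.85
tcp_pos: [0.6004, 0.353, 0.0797]
eef_rot: [-180.0, 0.0, -86.0]
contact_force: [3.0, 1.9, 5.2]
gripper_width: 0.01
```

```bash
python3 st.py; python3 - <<'E'
from h import *
im=r.capture("side")[:,:,::-1];a=np.hstack([cv2.resize(cv2.imread("pics/side10.png")[200:480,300:620],None,fx=1.2,fy=1.2),cv2.resize(cv2.resize(im[130:210,200:310],None,fx=7,fy=7,interpolation=cv2.INTER_CUBIC)[200:480,300:620],None,fx=1.2,fy=1.2)])
cv2.imwrite("pics/cmp.png",a)
full=r.capture("top")[:,:,::-1];cv2.imwrite("pics/topend.png",full)
E
```

```text
29.85 [0.6004 0.353  0.0797] [-1.7999e+02  3.0000e-02 -8.5970e+01] [3.  1.9 5.2] [ 0.741 -1.145  0.02 ] 0.01 -42.4
```

View pics/cmp.png

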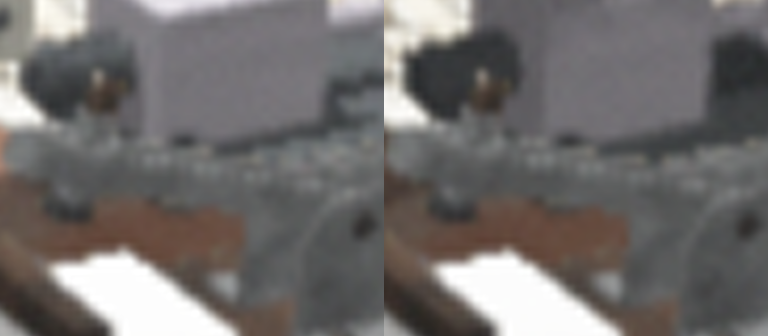

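View pics/topend.png

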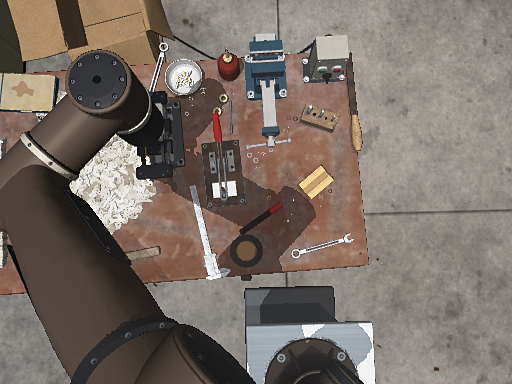

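```bash
python3 -c "
from plant import r
print(r.close_job())"
```

```text
the job is handed in; nothing more can be done
None
```

The job is handed in at about 30 s, with the rod home in the bore and the gripper still holding the thumbscrew after its quarter-turn back-off. No verdict was reported, so what follows rests on my own checks.

- **Rod:** I lifted it off its rest and slid it through the bore until the head met the block, with about 14 N of push at the stop. I regripped it further back for the last few millimetres so the gripper's body cleared the paddle, then let go. The nose tip measured within 2 mm of where it should be. The head sat in the same place in the side pictures before and after the screw was turned.
- **Thumbscrew:** I turned it clockwise about 140° to a firm stop. The torque jumped there, rising to about 0.5 N m, at a tool yaw of about −176°, which agrees with the fixture's measured direction. I then backed it off to −86.0°, about 90°. The stop position is only known to about 1°, so the quarter turn is too.
- **Final hold:** The grip is 25 N on the 10 mm paddle with almost no twist. About 6 N of residual force remains on the tool, mostly upward.
- **Bystanders:** The caliper, marker and tape roll look unmoved in the last top picture.

I did not test directly that the rod slides freely.

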